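Reset a tripped spice mill, load it with canela and start it at medium

TASK

The spice mill has cut out: swing its speed lever to off (white mark) and, with it off, push the recessed red reset button all the way down with the orange-handled reset pin, then stand the pin back in its block. Set the cazuelita on the worktop with its bowl centred under the mill's chute and put every cinnamon stick into the hopper; only when all that is done swing the lever to medium (yellow mark). Leave everything else on the worktop where it is and keep the cazuelita upright.

Things in the scene. Friction and masses are not known exactly. Their poses are not given: they have to be found in the camera images.
- mill: Electric spice mill, fixed; origin on the worktop, z up; place and yaw vary. Cream motor housing spans x -90..90, y -200..0 mm, flat deck at z 150, with lever and reset button on it. Grinding head (upright cylinder, radius 64) at x 0, y 70 carries the steel hopper; the sloping chute leaves the head along the mill's +y, its end at x 0, y 207.
- speed_lever (a joint): Speed lever, rad: 0 = off (white mark, against its stop), 0.8 = medium (yellow mark), 1.55 = full (red mark), range 0 to 1.57. The lever lies level above the deck on an upright pivot; it turns clockwise seen from above as the value grows, and stays where it is left (about 0.1 N m of friction, some 1.2 N at the knob).
- lever_knob (a point): Point in the lever's upright black knob with red top, 85 mm from the pivot axis. Knob: upright cylinder 20 mm in diameter from z 166 to z 200 mm; this point is at z 192 mm. It can be pinched from above with any yaw and turns freely enough in the fingers.
- lever_pivot (a point): Point on the lever's upright pivot axis at the height of lever_knob (192 mm; the pivot's hardware itself is lower, below 175 mm).
- mark_off (a point): White mark on the deck (z 150 mm) straight below the knob when the lever is off.
- mark_medium (a point): Yellow mark on the deck (z 150 mm) straight below the knob when the lever is at medium.
- reset_button (a joint): Travel of the red reset button, m: 0 = out, 0.005 = fully down. Pressed straight down; spring, about 1.8 N to start and 5.3 N fully down; it comes back out when let go.
- reset_cap (a point): Centre of the top of the red button cap (14 mm in diameter, z 157 mm when out), 10 mm deep in a black guard collar: hole 16 mm in diameter, collar 38 mm in diameter, top at z 167 mm, yellow disc round its foot. Moves down with the button. Too narrow for fingers.
- hopper_rim (a point): Centre of the hopper's mouth, z 230 mm. Hopper: steel cone, inner radius 82 mm at the rim, 52 mm at its floor, 76 mm deep (floor at z 154 mm). Its axes are those of the mill.
- chute_mouth (a point): Middle of the chute's lower end (z 78 mm), where the ground spice falls. The chute is 47 mm wide, its lowest edge about 80 mm over the worktop. The cazuelita must stand centred below this point.
- pin: Reset pin, 135 mm long, origin at the centre of its tip end, z axis along the pin towards the handle: steel shaft 7 mm in diameter (z 0..55), brass flange 26 mm in diameter (z 55..63), orange round handle 20 mm in diameter (z 63..135); a good place to grip is z 100. 60 g. It stands upright in the block, flange on the block's top.
- pin_tip (a point): Centre of the pin's tip (the pin's origin); 10 mm over the worktop when the pin is in its block.
- block_hole (a point): Centre of the mouth of the hole in the pin's dark wooden block (fixed, 60 x 60 x 65 mm): on the top face, z 65 mm. The hole is 16 mm square and 61 mm deep. The block's place and yaw vary.
- cazuela: Red clay cazuelita: open bowl 110 mm in outer diameter at the rim (48 mm high, wall 5 mm, foot 76 mm), origin at the centre of its underside, z up. One straight stub handle along its +x: from x 52 to x 120 mm, 20 mm wide, 16 mm high, centred at z 36 mm. Mass 140 to 260 g, most of it in the bowl.
- stick1: Cinnamon (canela) stick 1, a flat double quill 75 mm long (its x), 24 mm wide (y), 12 mm high (z), origin at the centre of its underside, lying on the worktop, 14 g. Two to four of the four sticks are there.
- stick2: Cinnamon (canela) stick 2, a flat double quill 75 mm long (its x), 24 mm wide (y), 12 mm high (z), origin at the centre of its underside, lying on the worktop, 14 g. Two to four of the four sticks are there.
- stick3: Cinnamon (canela) stick 3, a flat double quill 75 mm long (its x), 24 mm wide (y), 12 mm high (z), origin at the centre of its underside, lying on the worktop, 14 g. Two to four of the four sticks are there.
- stick4: Cinnamon (canela) stick 4, a flat double quill 75 mm long (its x), 24 mm wide (y), 12 mm high (z), origin at the centre of its underside, lying on the worktop, 14 g. Two to four of the four sticks are there.
- tin_chile: Bystander: round spice tin with clear window (red spice), 67 mm in diameter, 47 mm high; origin at the centre of its underside. Leave it.
- tin_oregano: Bystander: round spice tin with clear window (green herb), 67 mm in diameter, 47 mm high; origin at the centre of its underside. Leave it.
- cruet: Bystander: amber glass oil cruet, 76 mm in diameter, 158 mm high with its cork; origin at the centre of its underside. Leave it.
- salt_jar: Bystander: glass jar with red cap, 68 mm in diameter, 95 mm high; origin at the centre of its underside. Leave it.
- scraper: Bystander: white plastic bench scraper lying flat, 120 x 105 mm, 12 mm high; origin at its middle on the worktop. Leave it.
- tongs: Bystander: stainless tongs lying flat, 250 mm long, 100 mm wide, 18 mm high; origin near their middle on the worktop. Leave them.
Things that resemble listed ones, but are neither listed nor needed, are in the scene too. What is shaped like the stick3 but green is not meant.

How it is judged (in metres and radians):
On the way, in this order (a step that is already met when the one before it is completed fails the run):
1. the speed lever is at off (value of joint speed_lever below 0.1 rad), for 0.3 s.
2. with the lever at off, the pin pushes the reset button down (value of joint speed_lever below 0.1 rad and value of joint reset_button above 0.0038 m and contact force between pin and reset_button above 1 N), for 0.2 s.
3. lever still off: pin back in its block, cazuelita under the chute, all sticks in the hopper (value of joint speed_lever below 0.1 rad and horizontal distance between pin_tip and block_hole below 0.01 m and height (world z) of pin_tip below 0.02 m and angle between pin's own z axis and vertical below 0.15 rad and horizontal distance between cazuela and chute_mouth below 0.025 m and angle between cazuela's own z axis and vertical below 0.1 rad and height (world z) of cazuela below 0.008 m and horizontal distance between each of stick1, stick2, stick3, stick4 and hopper_rim below 0.07 m and height (world z) of each of stick1, stick2, stick3, stick4 above 0.145 m and z of each of stick1, stick2, stick3, stick4 in the frame of hopper_rim below -0.005 m), for 0.2 s.
At the end, for the whole second after the job is handed in: Lever at 0.8 rad within 0.08; pin upright in its block (tip within 10 mm of the hole axis, under 20 mm high); cazuelita upright on the worktop, centre within 25 mm of below the chute mouth; every stick in the hopper (centre within 70 mm of its axis, 5 mm below the rim); all at rest (value of joint speed_lever between 0.72 and 0.88 rad and horizontal distance between pin_tip and block_hole below 0.01 m and height (world z) of pin_tip below 0.02 m and angle between pin's own z axis and vertical below 0.15 rad and horizontal distance between cazuela and chute_mouth below 0.025 m and angle between cazuela's own z axis and vertical below 0.1 rad and height (world z) of cazuela below 0.008 m and horizontal distance between each of stick1, stick2, stick3, stick4 and hopper_rim below 0.07 m and height (world z) of each of stick1, stick2, stick3, stick4 above 0.145 m and z of each of stick1, stick2, stick3, stick4 in the frame of hopper_rim below -0.005 m and linear speed of each of stick1, stick2, stick3, stick4, pin, cazuela below 0.02 m/s); the robot touches nothing.
It fails at once if a bystander is moved more than 35 mm (distance of any of tin_chile, tin_oregano, cruet, salt_jar, scraper, tongs from where it was at the start of the episode above 0.035 m).
It fails at once if the reset button is pushed down while the lever is away from off (value of joint reset_button above 0.0038 m and value of joint speed_lever above 0.2 rad).
It fails at once if the cazuelita is tipped over (angle between cazuela's own z axis and vertical above 0.8 rad).
Of stick1, stick2, stick3, stick4 only 2 to 4 are there at a start; the rules pass over those that are not, and their reading is None.
At some moment in a run one of stick1, stick2, stick3, stick4, cazuela may be knocked a few centimetres aside while the robot is not near it.
It also fails if it takes over 210 s, if anything falls off the work surface, if the arm or the gripper's body presses on something with over 40 N, if the wrist force passes 120 N, or if a joint passes its speed limit or range.

ROBOT

A 6-joint arm with a two-finger parallel gripper is mounted at the origin on the work surface. World frame = base frame: x ahead of the robot, y to its left, z up, the work surface at z = 0. Lengths are in mm, angles in rad, forces in N, time in s.
With the tool pointing down it reaches from about 275 to 825 mm from the base axis. Payload 4.9 kg.
Tool frame: the origin (TCP) lies at the very end of the fingers, on their centre line; the grasp point (between the pads) lies r.pinch_z behind it (r.pinch_z is the distance from the TCP to the grasp point, in mm); z points along the fingers, y is the direction in which the jaws open and shut (so a half turn about z gives the same grasp; the last joint's range is limited). The gripper opens to 85 mm and grips with 20 to 120 N. Pads are 22 mm wide; open, the fingers measure 114 mm over their backs; the gripper's body (76 mm by 85 mm) begins 54 mm behind the grasp point. The pads swing forward as they close: fully open they stand 13 mm farther back than shut.
Start: joints at [1.209, 0.326, -0.193, 1.052, 0, 1.437], TCP at [124.202, 535.81, 231.281] pointing down, gripper open.
Joint ranges: [-2.65, 2.65], [-0.97, 1.79], [-1.3, 1.35], [-1.93, 2.1], [-1.47, 1.37], [-3.14, 3.14]. Speed limits (rad/s): [2.57, 2.57, 3.14, 3.14, 3.14, 3.14].

INTERFACE

Orientations are given as [roll, pitch, yaw] about the fixed x, y, z axes, in that order (R = Rz(yaw) Ry(pitch) Rx(roll)).
In Python, from rig import r, vision, job gives the robot as it stands.
- The arm moves only by the shell command python3 -m pendant 'ROWS' [OPENING] [FORCE]. ROWS is JSON, a list of rows, each a list of 6 numbers: the shift along the tool's x, y, z each as a share of 800 mm, from -1 to 1, then the turn, a rotation vector about the tool's x, y, z each as a share of pi rad, from -1 to 1. In form: [[dx, dy, dz, wx, wy, wz], ...]. A call has 1 to 10 rows; each row is the pose to reach, as a shift and turn from the pose commanded when the call began, along the tool's axes at that moment, turning the shorter way round; what a row does not reach only later rows make up. A row lasts 1/12 s, in which the tool goes at most 41.7 mm and 7.16 degrees, less where a joint would pass 70% of its speed; a pose out of reach is approached as far as the arm can. A call with a number of a shift or a turn outside -1 to 1 is refused whole. A call with a gripper value outside its range is refused whole. OPENING is the opening, from 0 (shut) to 1 (fully open), set as the call begins (- or left out, the last holds). The fingers move at their own pace and stop on an object; FORCE is the grip in N (left out, the last holds). Time passes only in rows, so rows that repeat a pose let the fingers close. It gives the time, the measured TCP pose, the force and the opening at its end, in the units of the state.
- r.get_state(): the state, without advancing time (a new reading comes with each control period).
- vision.get_image(name): name is "side" or "top" or "wrist"; returns the picture (420x560x3 uint8, red, green, blue); there is no depth.
- vision.get_calibration(name): a dict with "fovy" (degrees; the focal length in pixels is half the picture's height over the tangent of half this angle, whatever the lens; pixels are square), "cx", "cy" (the principal point, pixels), "xyz" and "attitude" of the camera in the world; the wrist camera has in their place "tool_from_camera" (4x4, takes a point from camera to tool coordinates, whose origin is the TCP and whose axes are the flange's). Camera axes: x right, y down, z forward; pixel columns grow to the right and rows downward; lengths in mm; the calibration is good to about 2 mm. A picture is of the moment at which its call begins: read the wrist's pose just before it. get_calibration takes no time and is no camera call.
- job.job_done(): hands the job in, once; it reports no verdict.
Trained networks look in the newest picture that a camera, given by its name, has taken for a name from the list of things; names that differ only in an ending like _2 or _b are one class to them, and where a whole thing is asked for, a point or a joint stands for the part that bears it (a point fixed in the world has none). Each returns a list of dicts, best first, with "p" (0 to 1); they miss things now and then, are a little off and sometimes report something else, mostly with a low value. They report only what shows in the picture. A call takes as long as a camera call. They do not tell look-alikes from the thing itself.
- vision.spot_in(camera, name): "box" ([left, top, right, bottom] in pixels, round what is visible of it).
- vision.mark_of(camera, name): "uv" ([column, row] in pixels: a listed point, or the origin of a listed thing).
The state is a dict: "t": time; "joint_pos": joint angles; "qvel": joint speeds; "joint_efforts": joint torques, N m; "position": TCP position; "tool_rot": TCP orientation; "wrist_force": force on the tool from outside, world axes, zero at the start; "torque": the same for the moment, N m; "finger_gap": finger opening in mm.
Only numpy, scipy, OpenCV 4.12 (cv2) and the standard library are available. Lean on these libraries where they do the work, as an engineer would, in place of code of your own. Each camera call takes 0.05 s, during which the arm holds its last target.

## Working session

There is one attempt and no reset: what is moved stays moved. The work goes in short steps, Python scripts to look and compute and a shell command to move; the robot and the scene stay as the last step left them, time stands still between calls to the robot, and variables do not carry over. Pictures are saved under pics/ and viewed, and the job is handed in when it is done.

```bash
ls -la; mkdir -p pics; python3 - <<'E'
from rig import r, vision, job
import cv2, json
s=r.get_state(); print(s, r.pinch_z)
for n in ("side","top","wrist"):
    im=vision.get_image(n); cv2.imwrite(f"pics/{n}0.png",im[:,:,::-1]); print(n,vision.get_calibration(n))
E
```

```text
total 12
drwxr-xr-x  3 agent agent 4096 Dec  7 14:26 .
drwxr-xr-x 23 root  root  4096 Dec  7 14:26 ..
drwxr-xr-x  2 agent agent 4096 Dec  7 14:26 pics
{'t': 0.0, 'joint_pos': array([ 1.20882996e+00,  3.26916385e-01, -1.93584732e-01,  1.05199112e+00,
        1.38390598e-05,  1.43660317e+00]), 'qvel': array([-6.17061844e-05, -3.19254636e-04, -8.47491445e-04, -1.47306827e-03,
        1.45514962e-06,  4.94886593e-04]), 'joint_efforts': array([-2.91431679e-04, -4.43407023e+01,  2.62439239e+01,  1.54882326e-02,
       -3.62927130e-04, -1.20146393e-05]), 'position': array([123.97013067, 535.2553921 , 230.51647906]), 'tool_rot': array([-3.13991384e+00, -2.40611243e-04,  2.91381923e+00]), 'wrist_force': array([-0.41308562,  0.67449582, -0.52031807]), 'torque': array([-0.08007084, -0.03975524, -0.00204997]), 'finger_gap': 85.66952257129485} 18.700000000000003
side {'fovy': 56.92504389215014, 'cx': 276.5920544790073, 'cy': 213.01753491365093, 'xyz': array([130.92469486, 880.95685692, 703.67576689]), 'attitude': array([-2.14593305, -0.01722666, -2.67952394])}
top {'fovy': 45.83455056266433, 'cx': 280.68735856357364, 'cy': 202.46814686776028, 'xyz': array([ 404.4837166 ,  106.44602169, 1719.20479999]), 'attitude': array([-3.08128075, -0.00868427, -1.55711149])}
wrist {'fovy': 67.87772293312798, 'cx': 278.8065707536508, 'cy': 208.6696008095221, 'tool_from_camera': array([[-1.51732666e-03, -9.46355676e-01, -3.23123245e-01,
         8.47078198e+01],
       [ 9.99998840e-01, -1.47966957e-03, -3.62187521e-04,
         5.15263866e-02],
       [-1.35357417e-04, -3.23123420e-01,  9.46356823e-01,
        -1.41961866e+02],
       [ 0.00000000e+00,  0.00000000e+00,  0.00000000e+00,
         1.00000000e+00]])}
```

View pics/top0.png

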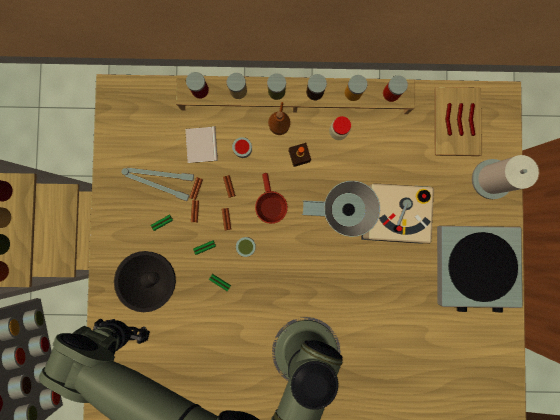

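View pics/side0.png

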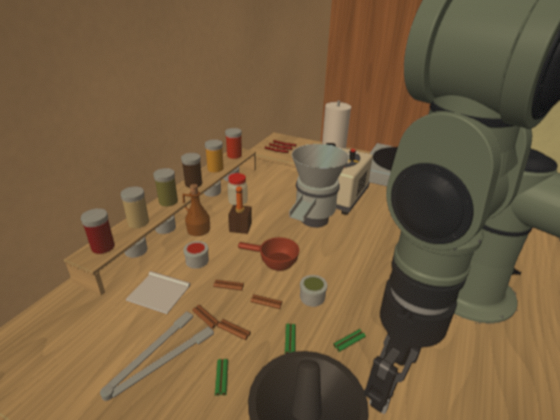

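View pics/wrist0.png

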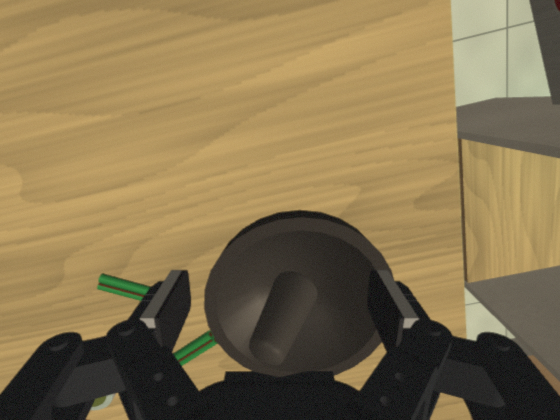

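```bash
cat > h.py <<'E'
from rig import r, vision, job
import numpy as np, cv2
from scipy.spatial.transform import Rotation as Ro
def RR(rpy): return Ro.from_euler('xyz',rpy).as_matrix()
def cam(n,st=None):
    c=vision.get_calibration(n); f=210/np.tan(np.radians(c['fovy']/2))
    if n=='wrist':
        st=st or r.get_state(); T=c['tool_from_camera']; Rt=RR(st['tool_rot'])
        return f,c['cx'],c['cy'],Rt@T[:3,:3],Rt@T[:3,3]+st['position']
    return f,c['cx'],c['cy'],RR(c['attitude']),np.array(c['xyz'])
def back(C,uv,z):
    f,cx,cy,R,p=C; d=R@np.array([(uv[0]-cx)/f,(uv[1]-cy)/f,1]); return p+d*(z-p[2])/d[2]
def proj(C,P):
    f,cx,cy,R,p=C; q=R.T@(np.array(P,float)-p); return np.array([cx+f*q[0]/q[2],cy+f*q[1]/q[2]])
def tri(C1,u1,C2,u2):
    A=[];b=[]
    for C,uv in((C1,u1),(C2,u2)):
        f,cx,cy,R,p=C; d=R@np.array([(uv[0]-cx)/f,(uv[1]-cy)/f,1]); d/=np.linalg.norm(d); M=np.eye(3)-np.outer(d,d); A.append(M); b.append(M@p)
    x=np.linalg.lstsq(np.vstack(A),np.hstack(b),rcond=None)[0]; return x
def snap(n,fn,scale=1,crop=None):
    st=r.get_state(); im=vision.get_image(n); C=cam(n,st)
    o=im[:,:,::-1]
    if crop: o=o[crop[1]:crop[3],crop[0]:crop[2]]
    if scale!=1: o=cv2.resize(o,None,fx=scale,fy=scale,interpolation=cv2.INTER_CUBIC)
    cv2.imwrite('pics/'+fn,o); return im,C,st
def go(xyz,yaw=None,down=True,st=None):
    """row to reach xyz (TCP) pointing down with tool yaw such that tool y(jaw) axis has world angle jaw=yaw"""
    st=st or r.get_state(); R=RR(st['tool_rot']); d=R.T@(np.array(xyz,float)-st['position'])
    if yaw is None: w=np.zeros(3)
    else:
        best=None
        for k in (0,np.pi):
            a=yaw+k; y=np.array([np.cos(a),np.sin(a),0]); z=np.array([0,0,-1.]); x=np.cross(y,z)
            Rt=np.stack([x,y,z],1); v=Ro.from_matrix(R.T@Rt).as_rotvec()
            if best is None or np.linalg.norm(v)<np.linalg.norm(best): best=v
        w=best
    row=[round(float(q),4) for q in np.r_[d/800,w/np.pi]]
    n=max(np.linalg.norm(d)/41.7,np.degrees(np.linalg.norm(w))/7.16)
    print('row',row,'needs~',round(n,1)); return row
E
python3 - <<'E'
from h import *
C={n:cam(n) for n in('top','side')}
vision.get_image('top');vision.get_image('side')
Z=dict(lever_knob=192,lever_pivot=192,mark_off=150,mark_medium=150,reset_cap=157,hopper_rim=230,chute_mouth=78,pin=10,pin_tip=10,block_hole=65)
for n in "mill lever_knob lever_pivot mark_off mark_medium reset_cap hopper_rim chute_mouth pin block_hole cazuela stick1 tin_chile tin_oregano cruet salt_jar scraper tongs".split():
    for c in C:
        m=vision.mark_of(c,n)
        print(n,c,[(round(d['p'],2),np.round(d['uv']).tolist(),np.round(back(C[c],d['uv'],Z.get(n,0))[:2]).tolist()) for d in m[:8] if d['p']>.2])
print(r.get_state()['t'])
E
```

```text
mill top [(0.66, [420.0, 223.0], [443.0, -392.0])]
mill side [(0.68, [325.0, 208.0], [471.0, -200.0]), (0.67, [144.0, 365.0], [588.0, 548.0]), (0.53, [195.0, 261.0], [695.0, 231.0])]
lever_knob top [(0.48, [399.0, 227.0], [426.0, -271.0]), (0.22, [243.0, 148.0], [664.0, 213.0])]
lever_knob side [(0.56, [350.0, 152.0], [427.0, -269.0])]
lever_pivot top [(0.72, [402.0, 228.0], [422.0, -281.0]), (0.7, [411.0, 201.0], [507.0, -309.0])]
lever_pivot side [(0.91, [333.0, 146.0], [494.0, -289.0])]
mark_off top [(0.96, [422.0, 221.0], [448.0, -355.0])]
mark_off side [(0.86, [354.0, 151.0], [441.0, -374.0]), (0.74, [145.0, 366.0], [488.0, 621.0])]
mark_medium top [(0.8, [400.0, 234.0], [404.0, -285.0])]
mark_medium side [(0.73, [357.0, 163.0], [404.0, -287.0])]
reset_cap top []
reset_cap side []
hopper_rim top [(0.57, [354.0, 206.0], [486.0, -127.0])]
hopper_rim side [(0.65, [317.0, 153.0], [491.0, -128.0])]
chute_mouth top [(0.74, [302.0, 208.0], [487.0, 23.0]), (0.67, [300.0, 152.0], [671.0, 30.0])]
chute_mouth side [(0.82, [298.0, 218.0], [484.0, 9.0])]
pin top [(0.45, [298.0, 155.0], [672.
[... 979 characters left out ...]
], [692.0, 224.0])]
tin_chile side [(0.74, [194.0, 261.0], [699.0, 232.0])]
tin_oregano top []
tin_oregano side [(0.64, [313.0, 296.0], [352.0, 205.0])]
cruet top [(0.65, [281.0, 125.0], [781.0, 95.0])]
cruet side [(0.73, [199.0, 232.0], [767.0, 115.0]), (0.36, [225.0, 289.0], [562.0, 286.0]), (0.21, [311.0, 293.0], [360.0, 196.0])]
salt_jar top [(0.93, [341.0, 129.0], [770.0, -114.0]), (0.56, [246.0, 246.0], [358.0, 209.0])]
salt_jar side [(0.59, [239.0, 199.0], [763.0, -114.0])]
scraper top [(0.61, [200.0, 147.0], [699.0, 377.0])]
scraper side [(0.71, [156.0, 294.0], [704.0, 381.0])]
tongs top [(0.64, [152.0, 177.0], [590.0, 542.0])]
tongs side [(0.79, [146.0, 367.0], [581.0, 550.0])]
2.05
```

```bash
python3 - <<'E'
import cv2
a=cv2.imread('pics/top0.png')
cv2.imwrite('pics/topz1.png',cv2.resize(a[165:260,295:445],None,fx=5,fy=5,interpolation=cv2.INTER_CUBIC))
cv2.imwrite('pics/topz2.png',cv2.resize(a[110:260,110:310],None,fx=4,fy=4,interpolation=cv2.INTER_CUBIC))
E
```

```text
(no output)
```

View pics/topz1.png

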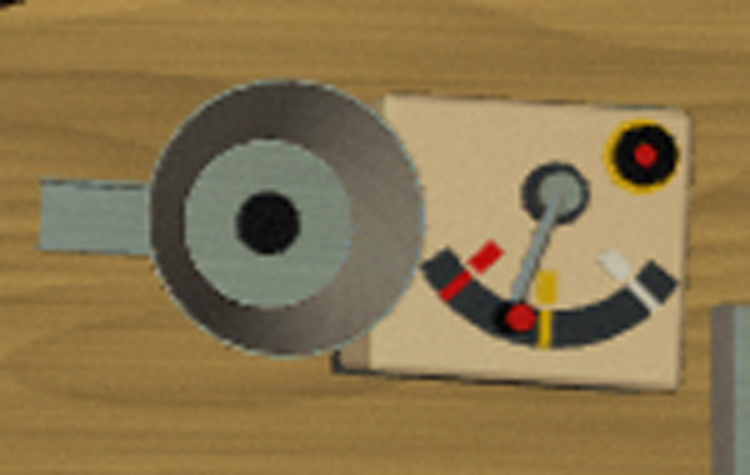

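View pics/topz2.png

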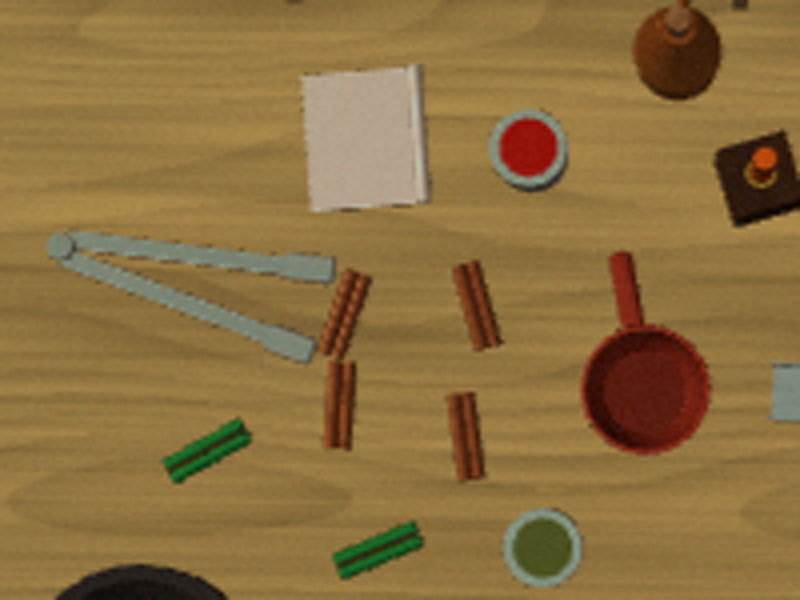

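```bash
python3 - <<'E'
from h import *
C=cam('top')
def q(n,x,y,z):
    P=back(C,(295+x/5-.4,165+y/5-.4),z); print(n,np.round(P[:2],1)); return P
k=q('knob',520,318,200);p=q('pivot',560,193,172);q('cap',645,155,157)
q('y_in',547,288,150);q('y_out',545,328,150);q('w_in',615,265,150);q('w_out',645,290,150)
a=q('TR',690,108,150);b=q('BR',678,389,150);c=q('TL',385,95,150)
h=q('hopper',287,218,230);q('hole',268,223,154);e=q('chute',40,215,78);
print(np.degrees(np.arctan2(*(a-b)[:2][::-1])),np.degrees(np.arctan2(*(c-a)[:2][::-1])),np.degrees(np.arctan2(*(e-h)[:2][::-1])),np.linalg.norm((a-b)[:2]),np.linalg.norm((e-h)[:2]))
E
```

```text
knob [ 422.6 -267.5]
pivot [ 501.4 -299.5]
cap [ 527.2 -357.3]
y_in [ 442.4 -296.9]
y_out [ 417.1 -295.6]
w_in [ 457.6 -340.1]
w_out [ 442.  -359.1]
TR [ 558.1 -388.2]
BR [ 379.8 -379.7]
TL [ 563.6 -193.9]
hopper [ 480.4 -119.8]
hole [ 480.9 -119.3]
chute [487.8  20.8]
-2.7145681715503716 88.38520552875075 86.97735510320337 178.4931084748183 140.79368389264798
```

```bash
python3 - <<'E'
from h import *
go([450,-300,340],np.radians(100))
E
```

```text
row [-0.6327, -0.9258, -0.1359, 0.0, 0.0, -0.1281] needs~ 21.7
```

```bash
python3 -m pendant '[[0,0,-0.136,0,0,0],[0,0,-0.136,0,0,0],[0,0,-0.136,0,0,0],[-0.63,-0.926,-0.136,0,0,-0.128],[-0.63,-0.926,-0.136,0,0,-0.128],[-0.63,-0.926,-0.136,0,0,-0.128],[-0.63,-0.926,-0.136,0,0,-0.128],[-0.63,-0.926,-0.136,0,0,-0.128],[-0.63,-0.926,-0.136,0,0,-0.128],[-0.63,-0.926,-0.136,0,0,-0.128]]' 0.6 40; python3 -c "
from h import *
go([450,-300,340],np.radians(100))"
```

```text
t: 2.88
position: [228.6, 265.0, 340.3]
tool_rot: [3.141, 0.001, -2.966]
wrist_force: [2.0, 0.6, 1.0]
finger_gap: 51.4
row [-0.1491, -0.7438, 0.0003, 0.0001, 0.0003, 0.0003] needs~ 14.6
```

```bash
python3 -m pendant '[[-0.149,-0.744,0,0,0,0],[-0.149,-0.744,0,0,0,0],[-0.149,-0.744,0,0,0,0],[-0.149,-0.744,0,0,0,0],[-0.149,-0.744,0,0,0,0],[-0.149,-0.744,0,0,0,0],[-0.149,-0.744,0,0,0,0],[-0.149,-0.744,0,0,0,0],[-0.149,-0.744,0,0,0,0],[-0.149,-0.744,0,0,0,0]]'; python3 -c "
from h import *
go([450,-300,340],np.radians(100))"
```

```text
t: 3.72
position: [380.2, -123.8, 340.4]
tool_rot: [-3.141, 0.001, -2.969]
wrist_force: [0.6, 1.3, 0.1]
finger_gap: 51.4
row [-0.0481, -0.232, 0.0006, -0.0001, 0.0003, -0.0005] needs~ 4.5
```

```bash
python3 -m pendant '[[-0.048,-0.232,0,0,0,0],[-0.048,-0.232,0,0,0,0],[-0.048,-0.232,0,0,0,0],[-0.048,-0.232,0,0,0,0],[-0.048,-0.232,0,0,0,0],[-0.048,-0.232,0,0,0,0],[-0.048,-0.232,0,0,0,0]]'; python3 -c "
from h import *
im,C,st=snap('wrist','w1.png')
Z=dict(lever_knob=192,lever_pivot=192,mark_off=150,mark_medium=150,reset_cap=157,hopper_rim=230)
for n in Z:
    m=vision.mark_of('wrist',n); print(n,[(round(d['p'],2),np.round(d['uv'],1).tolist(),np.round(back(C,d['uv'],Z[n])[:2],1).tolist()) for d in m[:3]])
print(st['position'])
"
```

```text
t: 4.3
position: [449.9, -298.4, 339.3]
tool_rot: [3.14, -0.001, -2.969]
wrist_force: [-0.7, 0.4, -0.3]
finger_gap: 51.2
lever_knob [(0.88, [319.7, 166.4], [415.9, -264.7])]
lever_pivot [(0.86, [269.3, 237.5], [495.6, -299.5])]
mark_off [(0.82, [223.2, 163.6], [437.7, -360.0])]
mark_medium [(0.61, [288.8, 152.2], [413.8, -293.1])]
reset_cap [(0.52, [216.3, 234.4], [517.6, -357.6])]
hopper_rim [(0.86, [466.8, 270.1], [480.1, -118.4])]
[ 449.9033313  -298.39823022  339.26372941]
```

View pics/w1.png

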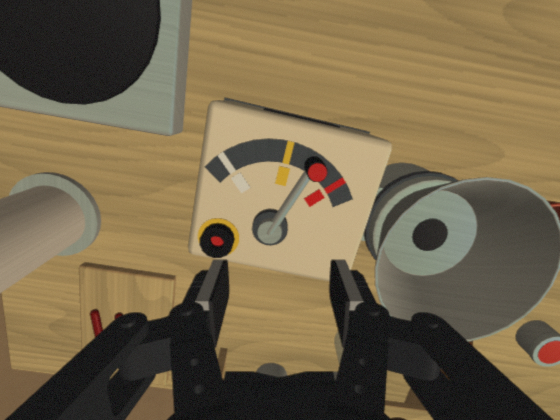

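```bash
python3 -c "
from h import *
st=r.get_state();C=cam('wrist',st)
for n,u,z in (('knob',(317.5,171),200),('piv',(269.5,231.5),172),('cap',(217.5,240.5),157),('y',(290,152.5),150),('w',(225.5,162),150),('corn',(211,101),150),('corn',(391,142),150),('corn',(191,251),150)): print(n,np.round(back(C,u,z),1))
"
```

```text
knob [ 419.6 -265.4  200. ]
piv [ 498.6 -297.9  172. ]
cap [ 526.3 -353.9  157. ]
y [ 414.5 -290.4  150. ]
w [ 436.4 -356.6  150. ]
corn [ 377.5 -378.3  150. ]
corn [ 385.4 -188.   150. ]
corn [ 548.7 -384.2  150. ]
```

```bash
python3 -c "
from h import *
go([421,-266.5,230],np.radians(100));go([421,-266.5,176],np.radians(100))"
```

```text
row [0.0292, 0.0435, 0.1384, -0.0002, 0.0002, 0.0003] needs~ 2.8
row [0.0292, 0.0435, 0.2059, -0.0002, 0.0002, 0.0003] needs~ 4.1
```

```bash
python3 -m pendant '[[0.029,0.0435,0.138,0,0,0],[0.029,0.0435,0.138,0,0,0],[0.029,0.0435,0.138,0,0,0],[0.029,0.0435,0.138,0,0,0],[0.029,0.0435,0.17,0,0,0],[0.029,0.0435,0.206,0,0,0],[0.029,0.0435,0.206,0,0,0],[0.029,0.0435,0.206,0,0,0]]'; python3 -m pendant '[[0,0,0,0,0,0],[0,0,0,0,0,0],[0,0,0,0,0,0],[0,0,0,0,0,0],[0,0,0,0,0,0],[0,0,0,0,0,0]]' 0 30
python3 -c "
from h import *
snap('wrist','w2.png')
p=np.array([500,-298.7])
for a in (165,175,185,195,205,215,223.3,227):
  print(a);go([*(p+85*np.array([np.cos(np.radians(a)),np.sin(np.radians(a))])),176])
"
```

```text
t: 5.32
position: [421.7, -267.6, 176.5]
tool_rot: [3.142, -0.0, -2.967]
wrist_force: [0.4, 0.1, 1.4]
finger_gap: 51.5
t: 5.82
position: [422.4, -268.3, 177.5]
tool_rot: [-3.139, 0.003, -2.967]
wrist_force: [-0.8, 0.5, 6.2]
finger_gap: 18.9
165
row [0.0073, -0.0094, 0.0019, 0.0, 0.0, 0.0] needs~ 0.2
175
row [0.0137, -0.0268, 0.0019, 0.0, 0.0, 0.0] needs~ 0.6
185
row [0.0169, -0.045, 0.002, 0.0, 0.0, 0.0] needs~ 0.9
195
row [0.0169, -0.0635, 0.002, 0.0, 0.0, 0.0] needs~ 1.3
205
row [0.0137, -0.0818, 0.0021, 0.0, 0.0, 0.0] needs~ 1.6
215
row [0.0073, -0.0992, 0.0021, 0.0, 0.0, 0.0] needs~ 1.9
223.3
row [-0.0002, -0.1126, 0.0022, 0.0, 0.0, 0.0] needs~ 2.2
227
row [-0.0041, -0.1182, 0.0022, 0.0, 0.0, 0.0] needs~ 2.3
```

View pics/w2.png

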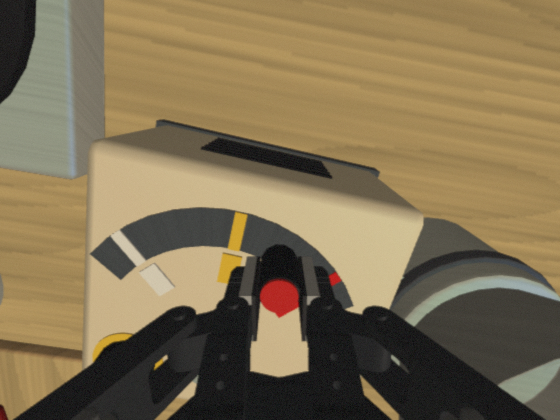

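```bash
python3 -m pendant '[[0.0,0,-0.003,0,0,0],[0.007,-0.0094,-0.003,0,0,0],[0.0137,-0.0268,-0.003,0,0,0],[0.0169,-0.045,-0.003,0,0,0],[0.0169,-0.0635,-0.003,0,0,0],[0.0137,-0.082,-0.003,0,0,0],[0.007,-0.099,-0.003,0,0,0],[0,-0.1126,-0.003,0,0,0],[-0.002,-0.115,-0.003,0,0,0],[-0.002,-0.115,-0.003,0,0,0]]'
python3 -m pendant '[[0,0,0,0,0,0],[0,0,0,0,0,0],[0,0,0,0,0,0],[0,0,0,0,0,0]]'
python3 -c "
from h import *
snap('wrist','w3.png')"
```

```text
t: 6.7
position: [436.1, -357.2, 177.6]
tool_rot: [3.139, -0.006, -2.968]
wrist_force: [-7.7, 1.6, 1.6]
finger_gap: 18.8
t: 7.03
position: [436.1, -357.2, 177.6]
tool_rot: [3.14, -0.005, -2.968]
wrist_force: [-6.2, 0.0, 1.3]
finger_gap: 18.8
```

View pics/w3.png

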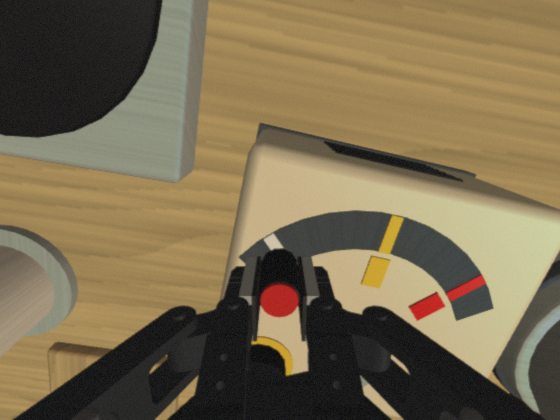

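```bash
python3 -m pendant '[[-0.003,-0.0042,0,0,0,0],[-0.005,-0.006,0,0,0,0],[-0.005,-0.006,0,0,0,0],[-0.005,-0.006,0,0,0,0],[-0.005,-0.006,0,0,0,0]]'
```

```text
t: 7.5
position: [436.2, -357.4, 177.4]
tool_rot: [3.132, -0.013, -2.968]
wrist_force: [-20.5, 11.7, 12.8]
finger_gap: 18.5
```

```bash
python3 -m pendant '[[0.005,0.006,0,0,0,0],[0.005,0.006,0,0,0,0],[0.005,0.006,0,0,0,0],[0.005,0.006,0,0,0,0],[0.005,0.006,0,0,0,0],[0.005,0.006,0,0,0,0]]' 0.6; python3 -m pendant '[[0,0,-0.1,0,0,0],[0,0,-0.2,0,0,0],[0,0,-0.2,0,0,0],[0,0,-0.2,0,0,0],[0,0,-0.2,0,0,0],[0,0,-0.2,0,0,0]]'; python3 -c "
from h import *
im,C,st=snap('wrist','w4.png')
for n,z in (('lever_knob',192),('reset_cap',157)): 
  m=vision.mark_of('wrist',n); print(n,[(round(d['p'],2),np.round(back(C,d['uv'],z)[:2],1).tolist()) for d in m[:3]])
go([645,30,337],np.radians(90))"
```

```text
t: 8.0
position: [439.1, -358.0, 177.9]
tool_rot: [-3.141, 0.0, -2.967]
wrist_force: [0.1, 0.1, -0.3]
finger_gap: 51.3
t: 8.5
position: [439.8, -358.8, 340.4]
tool_rot: [-3.137, 0.003, -2.967]
wrist_force: [0.5, -0.2, -1.0]
finger_gap: 51.1
lever_knob [(0.79, [435.9, -356.8]), (0.48, [425.5, -362.5])]
reset_cap [(0.61, [518.6, -355.8])]
row [-0.3385, 0.4318, -0.0005, 0.0006, -0.0005, 0.0555] needs~ 10.5
```

View pics/w4.png

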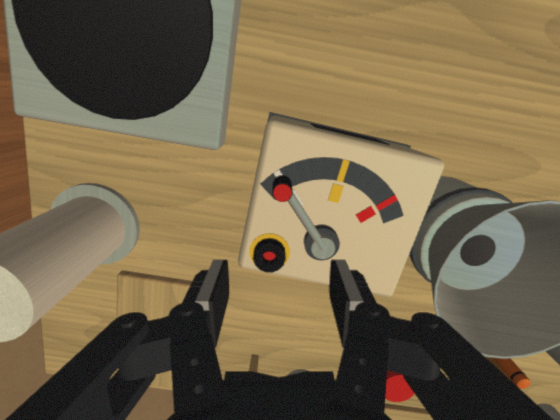

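```bash
python3 -c "
from h import *
st=r.get_state();C=cam('wrist',st); print(back(C,(269.5,256.5),157),back(C,(283,192),200))"
python3 -m pendant '[[-0.3385,0.432,0,0,0,0.055],[-0.3385,0.432,0,0,0,0.055],[-0.3385,0.432,0,0,0,0.055],[-0.3385,0.432,0,0,0,0.055],[-0.3385,0.432,0,0,0,0.055],[-0.3385,0.432,0,0,0,0.055],[-0.3385,0.432,0,0,0,0.055],[-0.3385,0.432,0,0,0,0.055],[-0.3385,0.432,0,0,0,0.055],[-0.3385,0.432,0,0,0,0.055]]'; python3 -m pendant '[[-0.016,0.02,0,0,0,0],[-0.016,0.02,0,0,0,0],[-0.016,0.02,0,0,0,0],[-0.016,0.02,0,0,0,0]]' 1; python3 -c "
from h import *
im,C,st=snap('wrist','w5.png'); print(st['position'])
for n,z in (('pin',10),('block_hole',65)): 
  m=vision.mark_of('wrist',n); print(n,[(round(d['p'],2),np.round(d['uv']),np.round(back(C,d['uv'],z)[:2],1).tolist()) for d in m[:3]])
"
```

```text
[ 521.51954074 -352.61966849  157.        ] [ 431.50277278 -353.64355526  200.        ]
t: 9.48
position: [633.4, 9.6, 335.7]
tool_rot: [3.141, -0.003, -3.14]
wrist_force: [0.5, -0.4, 1.1]
finger_gap: 51.1
t: 9.82
position: [645.5, 22.9, 336.2]
tool_rot: [-3.141, -0.003, -3.14]
wrist_force: [-0.7, -0.7, 0.5]
finger_gap: 85.4
[645.523449    22.9498803  336.24220677]
pin [(0.89, array([284., 178.]), [669.6, 31.2])]
block_hole [(0.8, array([287., 187.]), [669.4, 33.8])]
```

View pics/w5.png

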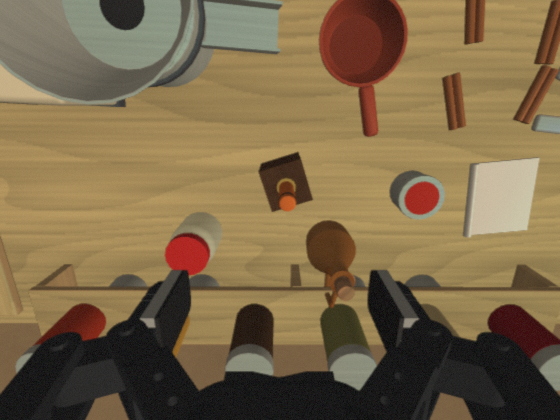

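```bash
python3 -c "
from h import *
C=cam('top');print(back(C,(110+764/4-.4,110+158/4-.4),145),back(C,(110+760/4-.4,110+175/4-.4),73))
go([673,29,180],np.radians(90))"
```

```text
[671.53798369  32.76058194 145.        ] [669.38296984  32.57133753  73.        ]
row [-0.0342, 0.0087, 0.197, -0.0001, -0.0002, -0.0001] needs~ 3.8
```

```bash
python3 -m pendant '[[-0.033,0.010,0.17,0,0,0],[-0.033,0.010,0.17,0,0,0],[-0.033,0.010,0.17,0,0,0],[-0.033,0.010,0.17,0,0,0],[-0.033,0.010,0.17,0,0,0],[-0.033,0.010,0.17,0,0,0]]'; python3 -c "
from h import *
im,C,st=snap('wrist','w6.png'); print(st['position'])
for n,z in (('pin',10),('block_hole',65)): 
  m=vision.mark_of('wrist',n); print(n,[(round(d['p'],2),np.round(d['uv']),np.round(back(C,d['uv'],z)[:2],1).tolist()) for d in m[:3]])
print(proj(C,[673,29,145]),proj(C,[672,31,145]))
"
```

```text
t: 10.47
position: [672.1, 30.5, 201.5]
tool_rot: [-3.142, -0.002, -3.141]
wrist_force: [-0.3, 0.1, 1.0]
finger_gap: 85.2
[672.06341069  30.51353134 201.5388157 ]
pin [(0.71, array([281., 181.]), [668.6, 32.8])]
block_hole [(0.56, array([281., 193.]), [667.0, 32.5])]
[276.21310426 233.19982231] [279.10716277 231.85999012]
```

View pics/w6.png

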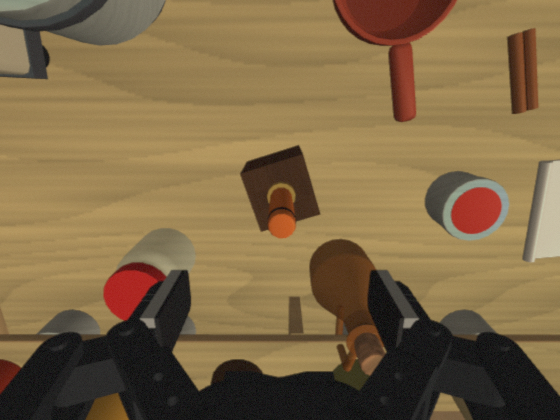

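```bash
python3 -c "
from h import *
go([671,32,91],np.radians(90))"; python3 -m pendant '[[0.001,0.002,0.04,0,0,0],[0.001,0.002,0.08,0,0,0],[0.001,0.002,0.12,0,0,0],[0.001,0.002,0.138,0,0,0],[0.001,0.002,0.138,0,0,0],[0.001,0.002,0.138,0,0,0]]' 1;  python3 -m pendant '[[0,0,0,0,0,0],[0,0,0,0,0,0],[0,0,0,0,0,0],[0,0,0,0,0,0],[0,0,0,0,0,0],[0,0,0,0,0,0],[0,0,0,0,0,0]]' 0 50;python3 -c "
from h import *
im,C,st=snap('wrist','w7.png'); print(st['position'])"
```

```text
row [0.0043, 0.0015, 0.1419, -0.0001, 0.0014, 0.0002] needs~ 2.7
t: 11.12
position: [672.5, 32.9, 92.7]
tool_rot: [-3.141, 0.001, -3.14]
wrist_force: [0.7, 0.6, 0.0]
finger_gap: 85.4
t: 11.7
position: [672.3, 33.1, 92.1]
tool_rot: [-3.142, 0.001, -3.14]
wrist_force: [-0.1, -0.1, 3.0]
finger_gap: 19.2
[672.31842291  33.10135116  92.08986887]
```

View pics/w7.png

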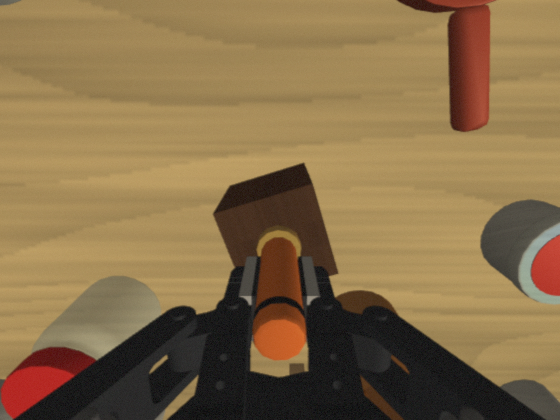

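```bash
python3 -m pendant '[[0,0,-0.04,0,0,0],[0,0,-0.08,0,0,0],[0,0,-0.13,0,0,0],[0,0,-0.18,0,0,0],[0,0,-0.25,0,0,0],[0,0,-0.25,0,0,0],[0,0,-0.25,0,0,0],[0,0,-0.25,0,0,0]]';python3 -c "
from h import *
im,C,st=snap('wrist','w8.png'); print(st['finger_gap']);go([526.8,-357,290],np.radians(90))"
```

```text
t: 12.42
position: [672.3, 33.1, 291.8]
tool_rot: [-3.142, 0.001, -3.14]
wrist_force: [-0.3, 0.0, -0.7]
finger_gap: 19.0
19.002181471319584
row [0.1815, -0.4874, 0.0002, 0.0, -0.0006, 0.0005] needs~ 10.0
```

View pics/w8.png

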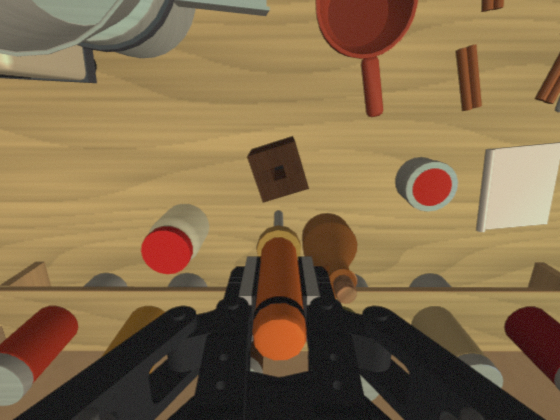

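```bash
python3 -c "
from h import *
st=r.get_state();C=cam('wrist',st);p=st['position'];print(proj(C,p-[0,0,82.1]),back(C,(280,173),65),back(C,(278,212),p[2]-82.1)-p)
im,C2,st=snap('top','t2.png',5,(270,130,400,240)); 
"
python3 -m pendant '[[0.1815,-0.4874,0,0,0,0],[0.1815,-0.4874,0,0,0,0],[0.1815,-0.4874,0,0,0,0],[0.1815,-0.4874,0,0,0,0],[0.1815,-0.4874,0,0,0,0],[0.1815,-0.4874,0,0,0,0],[0.1815,-0.4874,0,0,0,0],[0.1815,-0.4874,0,0,0,0],[0.1815,-0.4874,0,0,0,0],[0.1815,-0.4874,0,0,0,0]]'
python3 -m pendant '[[0,0,0,0,0,0],[0,0,0,0,0,0],[0,0,0,0,0,0]]'
python3 -c "
from h import *
im,C,st=snap('wrist','w9.png');p=st['position']
print(proj(C,p-[0,0,82.1]),proj(C,[527,-357,157])); go([527,-357,290],np.radians(90))
im,C2,st=snap('side','s2.png',4,(270,90,410,200))
"
```

```text
[278.42943771 218.89507916] [666.60397473  34.87891644  65.        ] [ -5.60751026  -0.32511667 -82.1       ]
t: 13.35
position: [525.4, -358.1, 288.8]
tool_rot: [3.139, -0.003, -3.14]
wrist_force: [1.3, -0.2, -0.6]
finger_gap: 18.6
t: 13.6
position: [526.6, -356.4, 289.3]
tool_rot: [3.139, -0.002, -3.141]
wrist_force: [-0.2, 0.9, -0.8]
finger_gap: 18.6
[278.13111517 218.96795688] [277.42514881 200.21287706]
row [0.0001, -0.0016, -0.0002, 0.0007, -0.0006, 0.0007] needs~ 0.0
```

View pics/w9.png

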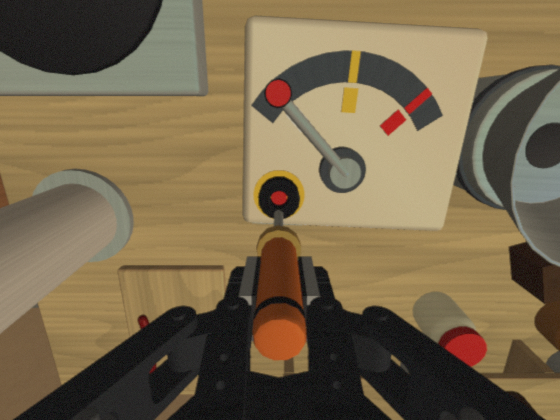

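View pics/s2.png

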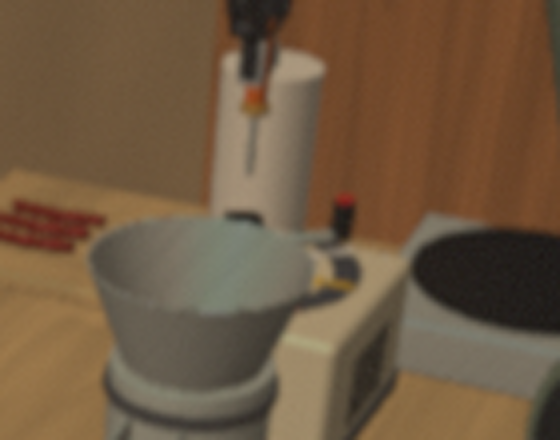

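View pics/t2.png

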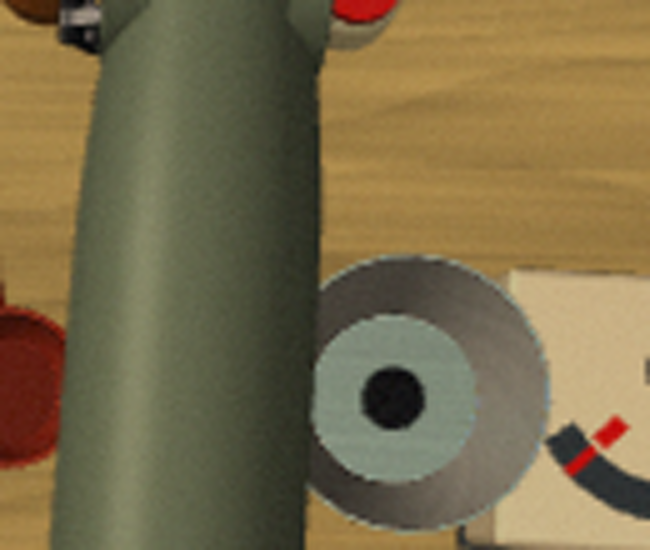

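```bash
python3 -c "
from h import *
im=cv2.imread('pics/w9.png'); cv2.imwrite('pics/w9z.png',cv2.resize(im[170:260,230:330],None,fx=6,fy=6,interpolation=cv2.INTER_CUBIC))
st=r.get_state();C=cam('wrist',st);p=st['position']
print(p,back(C,(279,198.5),157),back(C,(278,212),p[2]-82.1))"
```

```text
[ 527.49522549 -355.4502534   290.28399542] [ 526.73617433 -354.77268209  157.        ] [ 521.91831537 -355.65667638  208.18399542]
```

View pics/w9z.png

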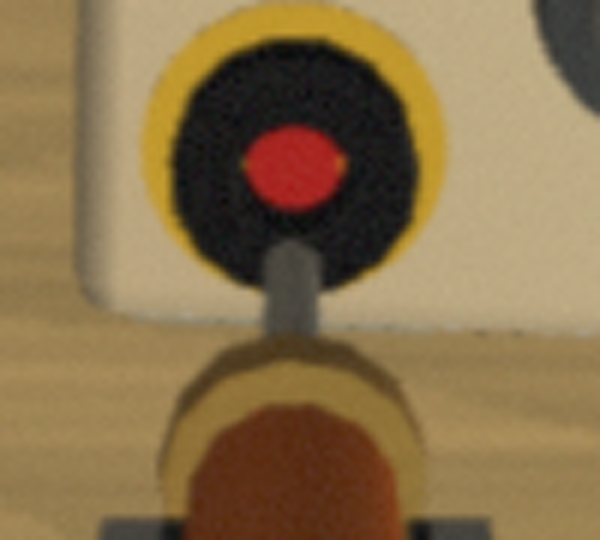

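```bash
python3 -m pendant '[[-0.001,0,0.044,0,0,0],[-0.001,0,0.044,0,0,0],[-0.001,0,0.044,0,0,0],[-0.001,0,0.044,0,0,0],[-0.001,0,0.044,0,0,0]]'
python3 -c "
from h import *
im,C,st=snap('wrist','w10.png',6,(230,150,330,250));p=st['position'];print(p)
im,C2,st=snap('side','s3.png',5,(300,90,420,200))
"
```

```text
t: 14.12
position: [529.0, -356.9, 257.8]
tool_rot: [-3.14, 0.002, -3.139]
wrist_force: [0.4, 0.1, -0.7]
finger_gap: 18.3
[ 529.01854956 -356.90627822  257.79193652]
```

View pics/w10.png

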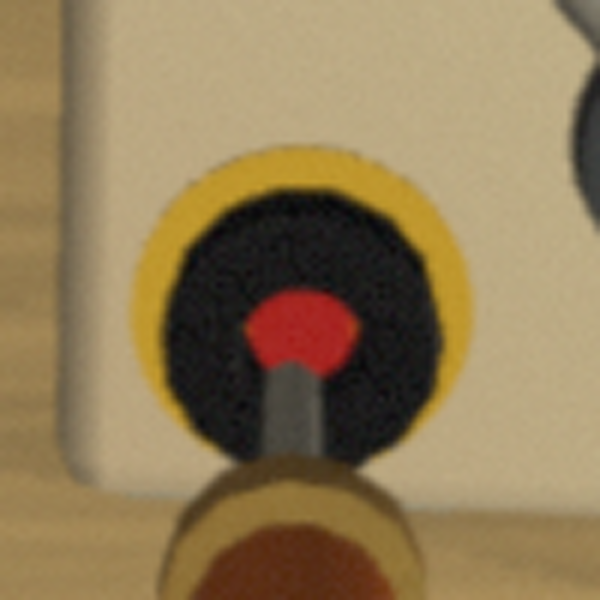

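View pics/s3.png

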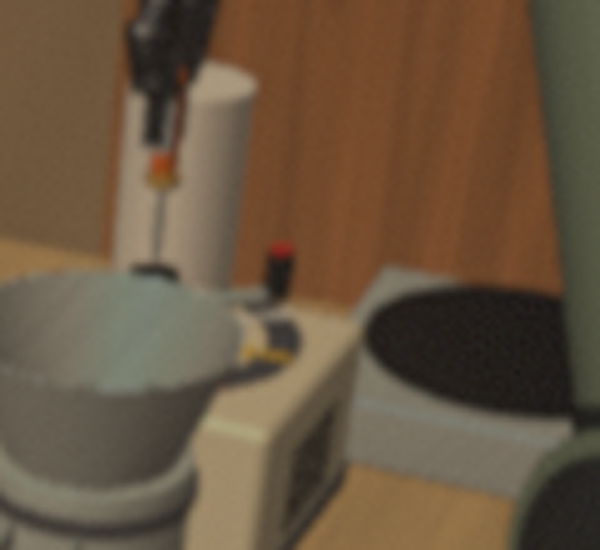

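```bash
python3 -c "
from h import *
st=r.get_state();C=cam('wrist',st);p=st['position'];print(p)
print(back(C,(280.5,204.5),167),back(C,(278.8,215),p[2]-82.1),proj(C,p-[0,0,82.1]))
for x in (525,527,529): 
  print([np.round((proj(C,[x+19*np.cos(a),-356+19*np.sin(a),167])-[230,150])*6) for a in (0,np.pi/2,np.pi,-np.pi/2)])"
```

```text
[ 528.86172018 -357.26531978  257.7297913 ]
[ 520.36274607 -355.80111601  167.        ] [ 525.97157077 -357.11807128  175.6297913 ] [278.60621686 218.53864593]
[array([301., 494.]), array([446., 361.]), array([302., 221.]), array([157., 360.])]
[array([301., 507.]), array([445., 375.]), array([302., 236.]), array([157., 375.])]
[array([301., 521.]), array([445., 389.]), array([302., 251.]), array([158., 389.])]
```

```bash
python3 -c "
from h import *
st=r.get_state();C=cam('wrist',st)
print(back(C,(280.5,181.3),150)+[19,0,0],back(C,(280.3,198.3),167)+[8,0,0],back(C,(280.3,198.3),157)+[7,0,0])
print('yellow disc bottom of collar? width',back(C,(252,203),150)-back(C,(308.7,203),150))
print('tip near edge',back(C,(278.8,210.3),175.6)+[3.5,0,0])"
```

```text
[ 524.90674408 -355.77302942  150.        ] [ 523.27929086 -355.96835615  167.        ] [ 525.3467877  -355.93250496  157.        ]
yellow disc bottom of collar? width [ 4.73278451e-02 -4.76433237e+01  0.00000000e+00]
tip near edge [ 525.67839038 -357.11993869  175.6       ]
```

```bash
python3 -m pendant '[[0.0012,0.0014,0,0,0,0],[0.0012,0.0014,0.006,0,0,0],[0.0012,0.0014,0.012,0,0,0],[0.0012,0.0014,0.018,0,0,0],[0.0012,0.0014,0.018,0,0,0],[0.0012,0.0014,0.018,0,0,0]]'
python3 -c "
from h import *
im,C,st=snap('wrist','w11.png',6,(230,150,330,250));p=st['position'];print(p)"
```

```text
t: 14.72
position: [526.8, -355.7, 241.0]
tool_rot: [3.141, -0.001, -3.14]
wrist_force: [0.4, -0.4, -0.5]
finger_gap: 19.0
[ 526.79323894 -355.71262584  240.97742576]
```

View pics/w11.png

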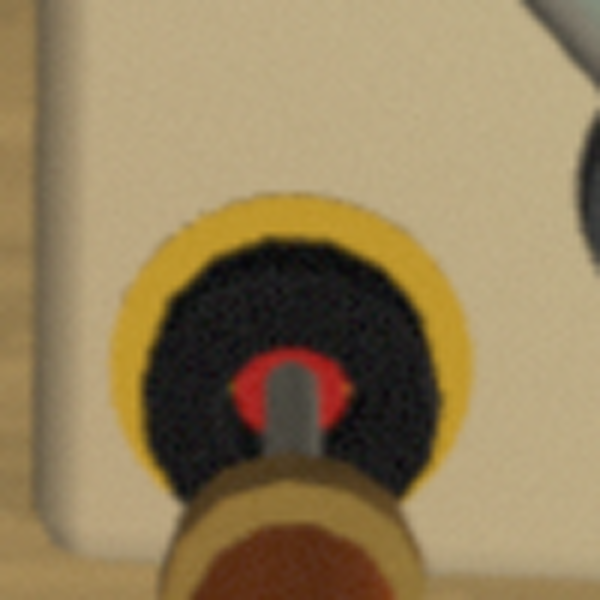

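```bash
python3 -m pendant '[[0,0,0.004,0,0,0],[0,0,0.008,0,0,0],[0,0,0.011,0,0,0],[0,0,0.011,0,0,0],[0,0,0.011,0,0,0]]'
python3 -c "
from h import *
im,C,st=snap('wrist','w12.png',6,(230,150,330,250));p=st['position'];print(p,st['wrist_force'])"
```

```text
t: 15.18
position: [527.6, -356.3, 234.0]
tool_rot: [-3.14, 0.001, -3.14]
wrist_force: [-1.1, 0.4, 4.9]
finger_gap: 18.8
[ 527.56313856 -356.27704897  233.96044874] [-1.09857711  0.42635423  4.91366055]
```

View pics/w12.png

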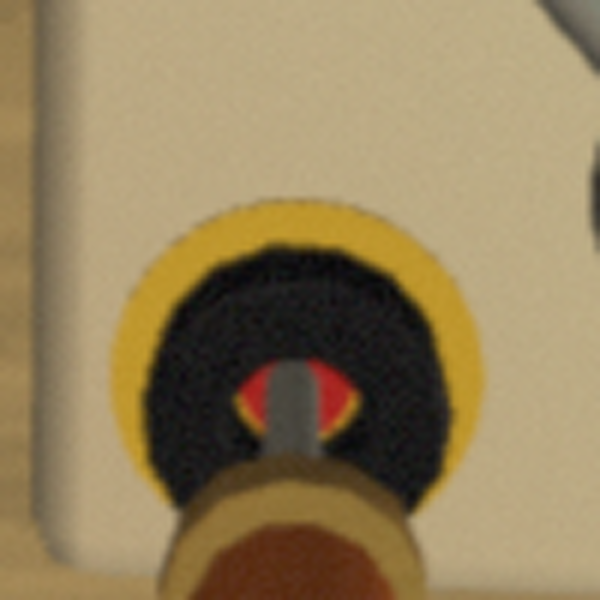

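Pressing with about 5 N; pushing a little further to be sure of full travel and hold.

```bash
python3 -m pendant '[[0,0,0.003,0,0,0],[0,0,0.005,0,0,0],[0,0,0.005,0,0,0],[0,0,0.005,0,0,0],[0,0,0.005,0,0,0],[0,0,0.005,0,0,0]]'
python3 -c "
from h import *
im,C,st=snap('wrist','w13.png',6,(230,150,330,250));p=st['position'];print(p,st['wrist_force'])"
```

```text
t: 15.73
position: [528.2, -356.5, 233.5]
tool_rot: [-3.138, 0.005, -3.14]
wrist_force: [-2.9, 3.6, 21.3]
finger_gap: 19.0
[ 528.23849826 -356.49598277  233.4553366 ] [-2.86442538  3.6350587  21.29729924]
```

```bash
python3 -m pendant '[[0,0,-0.02,0,0,0],[0,0,-0.05,0,0,0],[0,0,-0.075,0,0,0],[0,0,-0.075,0,0,0],[0,0,-0.075,0,0,0]]'
python3 -c "
from h import *
im,C,st=snap('wrist','w14.png');go([672.3,33.1,291],np.radians(90))"
```

```text
t: 16.2
position: [527.7, -356.3, 289.7]
tool_rot: [-3.14, 0.002, -3.14]
wrist_force: [-0.6, 0.6, -0.7]
finger_gap: 18.7
row [-0.1823, 0.4859, -0.0033, 0.0, -0.0001, 0.0005] needs~ 10.0
```

View pics/w14.png

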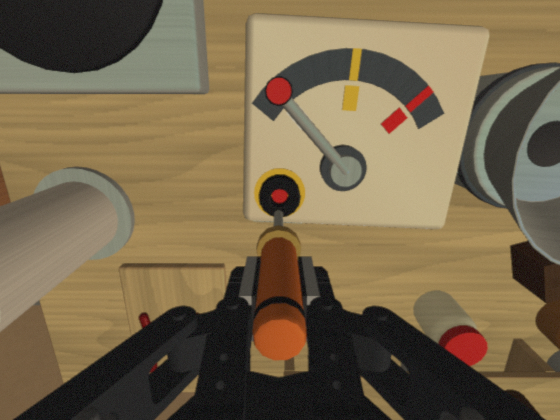

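```bash
python3 -m pendant '[[-0.182,0.486,0,0,0,0],[-0.182,0.486,0,0,0,0],[-0.182,0.486,0,0,0,0],[-0.182,0.486,0,0,0,0],[-0.182,0.486,0,0,0,0],[-0.182,0.486,0,0,0,0],[-0.182,0.486,0,0,0,0],[-0.182,0.486,0,0,0,0],[-0.182,0.486,0,0,0,0],[-0.182,0.486,0,0,0,0]]'
python3 -m pendant '[[0,0,0,0,0,0],[0,0,0,0,0,0]]'
python3 -c "
from h import *
im,C,st=snap('wrist','w15.png');go([672.3,33.1,170],np.radians(90))"
```

```text
t: 17.08
position: [671.7, 35.4, 286.7]
tool_rot: [3.141, -0.003, -3.14]
wrist_force: [0.4, -0.0, -0.8]
finger_gap: 18.8
t: 17.25
position: [671.6, 35.7, 286.3]
tool_rot: [3.142, -0.004, -3.136]
wrist_force: [0.2, -0.1, -1.2]
finger_gap: 19.0
row [-0.0016, -0.001, 0.1459, -0.0001, -0.0011, 0.0011] needs~ 2.8
```

View pics/w15.png

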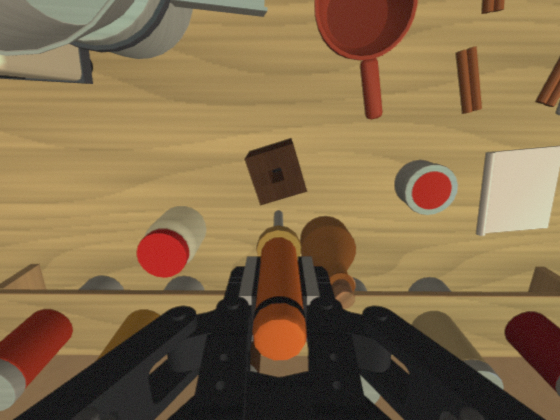

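```bash
python3 -m pendant '[[-0.0012,-0.002,0.07,0,0,0],[-0.0012,-0.002,0.14,0,0,0],[-0.0012,-0.002,0.14,0,0,0],[-0.0012,-0.002,0.14,0,0,0],[-0.0012,-0.002,0.14,0,0,0]]'
python3 -c "
from h import *
im,C,st=snap('wrist','w16.png',5,(200,150,360,270));p=st['position'];print(p,proj(C,p-[0,0,82.1]))"
```

```text
t: 17.72
position: [671.2, 29.9, 175.2]
tool_rot: [3.142, -0.005, 3.141]
wrist_force: [-0.2, 0.7, 0.3]
finger_gap: 18.6
[671.15794642  29.93546624 175.16540439] [278.43729638 219.22616325]
```

View pics/w16.png

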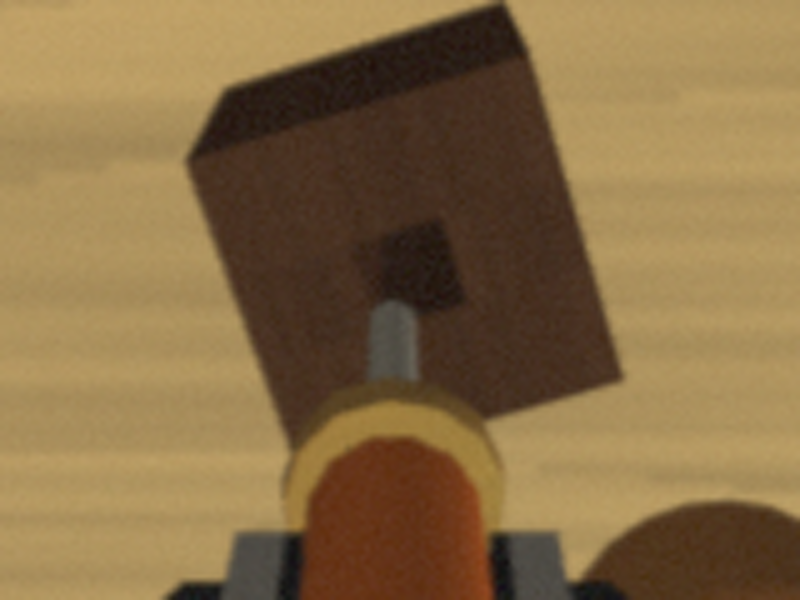

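```bash
python3 -c "
from h import *
st=r.get_state();C=cam('wrist',st);p=st['position'];print(p)
print(back(C,(282.3,203.8),65),back(C,(279,214.5),p[2]-82.1))"
```

```text
[673.07515856  30.12007549 177.69600801]
[670.94257304  33.38301022  65.        ] [669.61507073  30.54092385  95.59600801]
```

```bash
python3 -m pendant '[[-0.0018,0.0035,0.0,0,0,0],[-0.0018,0.0035,0.01,0,0,0],[-0.0018,0.0035,0.03,0,0,0],[-0.0018,0.0035,0.03,0,0,0],[-0.0018,0.0035,0.03,0,0,0]]'
python3 -c "
from h import *
im,C,st=snap('wrist','w17.png',5,(200,150,360,270));p=st['position'];print(p,proj(C,p-[0,0,82.1]))"
```

```text
t: 18.18
position: [674.4, 34.4, 153.2]
tool_rot: [3.142, -0.0, -3.14]
wrist_force: [-0.3, -0.5, -0.8]
finger_gap: 18.7
[674.41656353  34.41177878 153.2213253 ] [278.43938511 218.74799715]
```

View pics/w17.png

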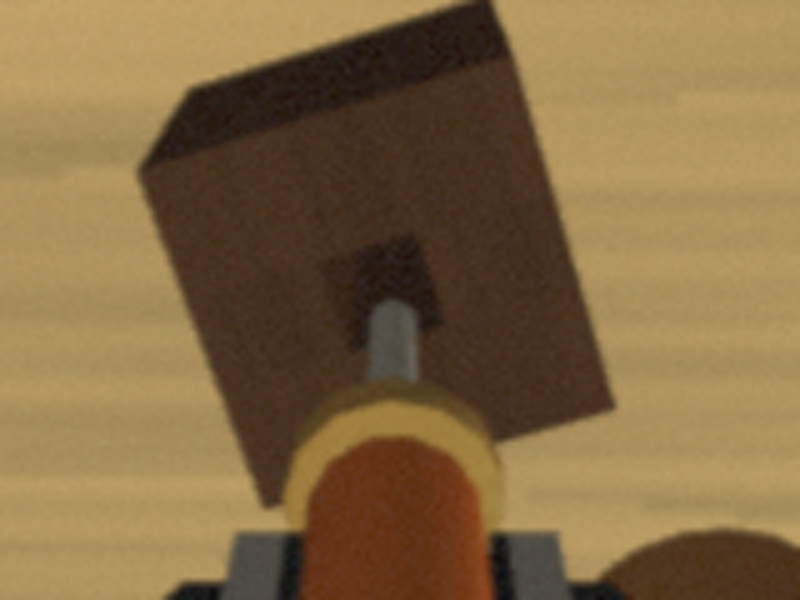

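```bash
python3 -c "
from h import *
st=r.get_state();C=cam('wrist',st);p=st['position'];print(p)
print(back(C,(276.6,208.6),65),back(C,(278.6,214.5),p[2]-82.1))"
```

```text
[674.88501149  34.37601233 153.7931149 ]
[669.03626423  32.92429074  65.        ] [671.50769893  34.49156107  71.6931149 ]
```

```bash
python3 -m pendant '[[0.0022,-0.0018,0.0,0,0,0],[0.0022,-0.0018,0.008,0,0,0],[0.0022,-0.0018,0.02,0,0,0],[0.0022,-0.0018,0.04,0,0,0],[0.0022,-0.0018,0.06,0,0,0],[0.0022,-0.0018,0.07,0,0,0],[0.0022,-0.0018,0.07,0,0,0],[0.0022,-0.0018,0.07,0,0,0]]'
python3 -c "
from h import *
im,C,st=snap('wrist','w18.png');p=st['position'];print(p,st['wrist_force'])"
```

```text
t: 18.9
position: [672.4, 32.9, 96.4]
tool_rot: [3.141, -0.001, -3.14]
wrist_force: [-0.6, 0.7, -0.2]
finger_gap: 19.3
[672.37028027  32.91628813  96.3557718 ] [-0.5923119   0.66587924 -0.23756053]
```

View pics/w18.png

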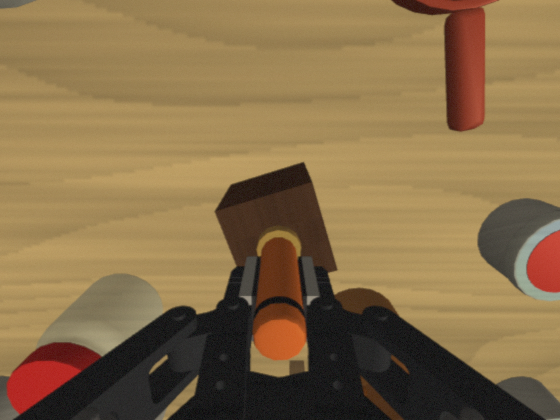

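Pin is in the hole, ~4 mm from seating. Seat, release and rise.

```bash
python3 -m pendant '[[0,0,0.003,0,0,0],[0,0,0.0045,0,0,0],[0,0,0.0045,0,0,0]]'; python3 -m pendant '[[0,0,0.0,0,0,0],[0,0,0,0,0,0],[0,0,0,0,0,0],[0,0,0,0,0,0],[0,0,-0.0,0,0,0],[0,0,-0.0,0,0,0]]' 1;  python3 -m pendant '[[0,0,-0.05,0,0,0],[0,0,-0.1,0,0,0],[0,0,-0.15,0,0,0],[0,0,-0.2,0,0,0],[0,0,-0.25,0,0,0],[0,0,-0.25,0,0,0],[0,0,-0.25,0,0,0]]'
python3 -c "
from h import *
im,C,st=snap('wrist','w19.png');p=st['position'];print(p,st['wrist_force'])
im,C2,st=snap('side','s4.png')"
```

```text
t: 19.2
position: [673.1, 32.9, 93.7]
tool_rot: [-3.142, 0.001, -3.14]
wrist_force: [0.1, -0.0, -1.1]
finger_gap: 18.5
t: 19.7
position: [672.8, 32.9, 93.4]
tool_rot: [-3.142, 0.0, -3.14]
wrist_force: [-0.4, -0.4, -0.3]
finger_gap: 85.4
t: 20.28
position: [674.5, 32.8, 296.9]
tool_rot: [-3.141, 0.007, -3.14]
wrist_force: [-0.4, 0.1, -0.4]
finger_gap: 85.7
[674.49013462  32.80498904 296.94297324] [-0.41282387  0.07388579 -0.36854328]
```

View pics/w19.png

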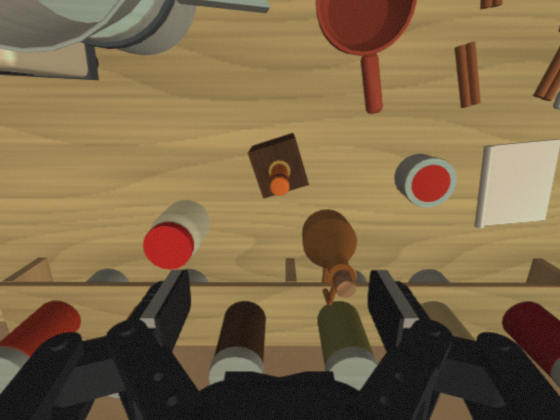

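View pics/s4.png

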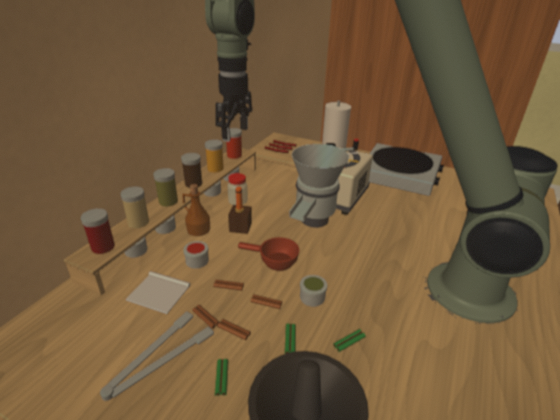

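```bash
python3 - <<'E'
from h import *
im,C,st=snap('top','t3.png')
a=cv2.imread('pics/t3.png')
hsv=cv2.cvtColor(a,cv2.COLOR_BGR2HSV)
m=((hsv[:,:,0]<11)|(hsv[:,:,0]>172))&(hsv[:,:,1]>110)&(hsv[:,:,2]>50)
m=m.astype(np.uint8)*255
n,l,s,c=cv2.connectedComponentsWithStats(m)
for i in range(1,n):
    if s[i,4]>60:
        rc=cv2.minAreaRect(np.argwhere(l==i)[:,::-1].astype(np.float32)); b=cv2.boxPoints(rc)
        P=np.array([back(C,q,12 if 60<s[i,4] else 0)[:2] for q in b]); e1=P[1]-P[0];e2=P[2]-P[1]
        L=e1 if np.linalg.norm(e1)>np.linalg.norm(e2) else e2
        print(s[i,4],np.round(c[i],1),'world',np.round(back(C,c[i],12)[:2],1),'ang',round(np.degrees(np.arctan2(L[1],L[0]))%180,1),'size',round(np.linalg.norm(e1)),round(np.linalg.norm(e2)))
cv2.imwrite('pics/t3z.png',cv2.resize(a[110:260,110:310],None,fx=4,fy=4,interpolation=cv2.INTER_CUBIC))
E
```

```text
152 [389.4  94.4] world [ 891.7 -281.9] ang 50.3 size 46 60
132 [448.3 118.6] world [ 809.4 -487.8] ang 179.6 size 18 110
133 [459.8 118.4] world [ 810.6 -528.1] ang 179.5 size 18 113
137 [471.5 119. ] world [ 809.1 -569. ] ang 179.4 size 18 113
222 [343.  125.2] world [ 780.1 -120. ] ang 173.3 size 65 47
169 [241.6 146.3] world [700.6 231.3] ang 1.0 size 45 49
824 [269.1 203.7] world [502.9 133. ] ang 176.2 size 171 94
76 [228.8 185.2] world [564.7 272.8] ang 17.0 size 18 70
64 [196.4 187.5] world [555.2 384. ] ang 163.0 size 69 16
73 [194.8 211. ] world [474.2 387.6] ang 178.0 size 70 18
79 [226.3 218.8] world [449.1 279. ] ang 8.3 size 17 73
65 [  3.2 274.4] world [ 249.5 1032.4] ang 168.6 size 41 26
131 [ 19.8 355.6] world [-21.1 963.8] ang 2.6 size 34 53
103 [ 55.4 396.7] world [-154.8  839. ] ang 2.3 size 23 49
```

View pics/t3z.png

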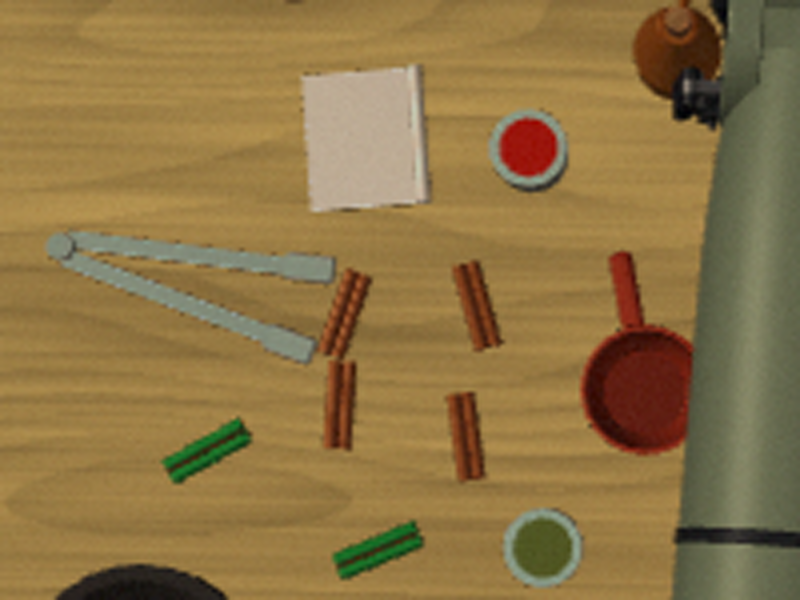

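```bash
python3 -c "
from h import *
go([449,279,150],np.radians(98))"
```

```text
row [0.2778, 0.308, 0.1778, 0.0001, -0.0009, -0.044] needs~ 8.7
```

```bash
python3 -m pendant '[[0.278,0.308,0.178,0,0,-0.044],[0.278,0.308,0.178,0,0,-0.044],[0.278,0.308,0.178,0,0,-0.044],[0.278,0.308,0.178,0,0,-0.044],[0.278,0.308,0.178,0,0,-0.044],[0.278,0.308,0.178,0,0,-0.044],[0.278,0.308,0.178,0,0,-0.044],[0.278,0.308,0.178,0,0,-0.044],[0.278,0.308,0.178,0,0,-0.044],[0.278,0.308,0.178,0,0,-0.044]]' 0.55
cat > st.py <<'E'
from h import *
import sys
def sticks(fn):
    im,C,st=snap('wrist',fn); a=im[:,:,::-1].copy()
    hsv=cv2.cvtColor(a,cv2.COLOR_BGR2HSV)
    m=((hsv[:,:,0]<11)|(hsv[:,:,0]>172))&(hsv[:,:,1]>110)&(hsv[:,:,2]>50)
    m=cv2.morphologyEx(m.astype(np.uint8)*255,cv2.MORPH_CLOSE,np.ones((5,5)))
    n,l,s,c=cv2.connectedComponentsWithStats(m)
    print('tcp',np.round(st['position'],1),'jaw',round(np.degrees(st['tool_rot'][2])-90,1)%180)
    for i in range(1,n):
        if s[i,4]>300:
            rc=cv2.minAreaRect(np.argwhere(l==i)[:,::-1].astype(np.float32)); b=cv2.boxPoints(rc)
            P=np.array([back(C,q,12)[:2] for q in b]); e1=P[1]-P[0];e2=P[2]-P[1]
            L=e1 if np.linalg.norm(e1)>np.linalg.norm(e2) else e2
            print(s[i,4],np.round(c[i]),'world',np.round(back(C,rc[0],12)[:2],1),'ang',round(np.degrees(np.arctan2(L[1],L[0]))%180,1),'size',round(np.linalg.norm(e1)),round(np.linalg.norm(e2)))
    print('tcp now proj onto z12',proj(C,[*st['position'][:2],12]))
sticks(sys.argv[1])
E
python3 st.py w20.png
```

```text
t: 21.27
position: [443.0, 280.4, 146.7]
tool_rot: [-3.141, -0.01, -2.996]
wrist_force: [-1.4, -0.8, -0.6]
finger_gap: 47.0
tcp [443.  280.4 146.7] jaw 98.30000000000001
318 [279. 195.] world [442.4 281.2] ang 6.4 size 73 7
13667 [ 94. 233.] world [500.8 114.3] ang 51.5 size 127 133
528 [381. 248.] world [476.3 384.9] ang 177.1 size 94 17
2458 [ 34. 370.] world [685.2  32. ] ang 140.2 size 123 43
tcp now proj onto z12 [278.43444293 199.94531384]
```

View pics/w20.png

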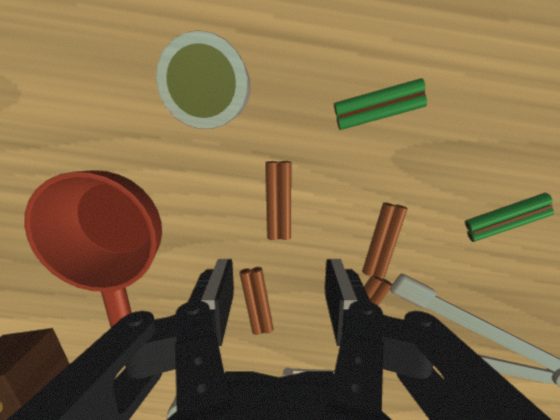

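```bash
python3 -m pendant '[[-0.004,0,0.05,0,0,0],[-0.004,0,0.1,0,0,0],[-0.004,0,0.15,0,0,0],[-0.004,0,0.17,0,0,0],[-0.004,0,0.179,0,0,0],[-0.004,0,0.179,0,0,0],[-0.004,0,0.179,0,0,0]]'; python3 -c "
from h import *
print(r.get_state()['position'],r.get_state()['wrist_force'])"
```

```text
t: 21.9
position: [454.0, 279.0, 8.1]
tool_rot: [-3.141, 0.0, -3.003]
wrist_force: [0.5, 1.0, 0.6]
finger_gap: 46.8
[454.02622603 279.04519636   8.07068667] [0.48249616 1.04924021 0.61154296]
```

```bash
python3 -m pendant '[[0.007,0,0.0,0,0,0],[0.007,0,0.006,0,0,0],[0.007,0,0.006,0,0,0]]';python3 -m pendant '[[0,0,0,0,0,0],[0,0,0,0,0,0],[0,0,0,0,0,0],[0,0,0,0,0,0],[0,0,0,0,0,0]]' 0 30; python3 -m pendant '[[0,0,-0.05,0,0,0],[0,0,-0.1,0,0,0],[0,0,-0.2,0,0,0],[0,0,-0.3,0,0,0],[0,0,-0.37,0,0,0],[0,0,-0.37,0,0,0],[0,0,-0.37,0,0,0],[0,0,-0.37,0,0,0],[0,0,-0.37,0,0,0]]'; python3 -c "
from h import *
im,C,st=snap('wrist','w21.png')
go([480.4,-104,300],np.radians(88))"
```

```text
t: 22.15
position: [447.9, 278.7, 3.6]
tool_rot: [3.141, 0.001, -3.002]
wrist_force: [-0.5, -0.5, -0.6]
finger_gap: 47.1
t: 22.57
position: [448.1, 278.9, 3.6]
tool_rot: [3.141, 0.001, -3.002]
wrist_force: [-1.3, -0.1, 6.8]
finger_gap: 22.8
t: 23.32
position: [449.5, 279.5, 302.7]
tool_rot: [3.14, 0.007, -3.002]
wrist_force: [0.6, 1.1, -1.6]
finger_gap: 23.1
row [0.027, -0.4796, -0.0006, 0.0003, 0.0009, 0.0556] needs~ 9.2
```

View pics/w21.png

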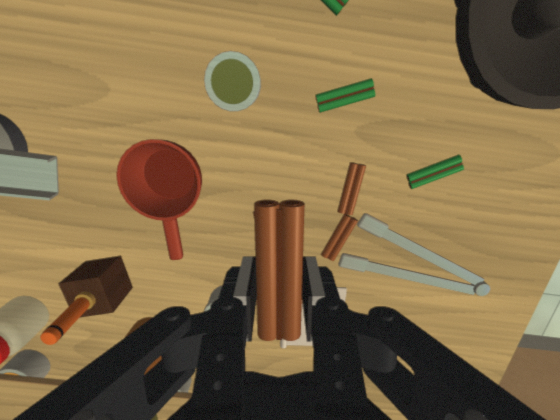

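```bash
python3 -m pendant '[[0.027,-0.48,0,0,0,0.0556],[0.027,-0.48,0,0,0,0.0556],[0.027,-0.48,0,0,0,0.0556],[0.027,-0.48,0,0,0,0.0556],[0.027,-0.48,0,0,0,0.0556],[0.027,-0.48,0,0,0,0.0556],[0.027,-0.48,0,0,0,0.0556],[0.027,-0.48,0,0,0,0.0556],[0.027,-0.48,0,0,0,0.0556],[0.027,-0.48,0,0,0,0.0556]]';python3 -m pendant '[[0,0,0,0,0,0],[0,0,0,0,0,0],[0,0,0,0,0,0]]'; python3 -c "
from h import *
im,C,st=snap('wrist','w22.png')
go([480.4,-104,185],np.radians(88))"
```

```text
t: 24.2
position: [478.9, -109.6, 296.1]
tool_rot: [-3.141, -0.004, 3.101]
wrist_force: [0.3, -0.5, -0.5]
finger_gap: 23.3
t: 24.45
position: [478.9, -103.4, 297.6]
tool_rot: [3.14, -0.003, 3.108]
wrist_force: [-0.5, 0.4, -0.0]
finger_gap: 22.9
row [-0.0018, -0.0012, 0.1413, 0.0003, -0.0006, 0.0006] needs~ 2.7
```

View pics/w22.png

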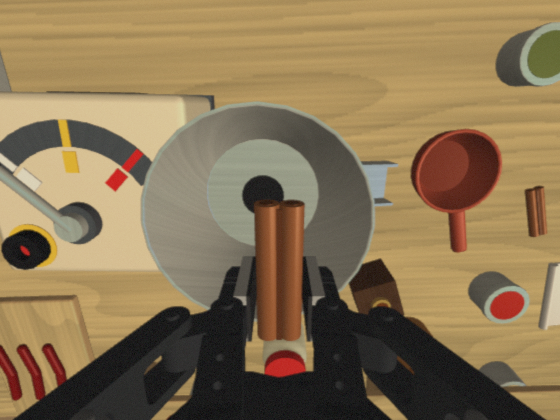

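```bash
python3 -c "
from h import *
st=r.get_state();C=cam('wrist',st)
print(st['position'],back(C,(263,195),154),back(C,(258,210),230),[np.round(proj(C,[480.4+82*np.cos(a),-119.8+82*np.sin(a),230])) for a in (0,1.57,3.14,4.71)])"
python3 -m pendant '[[-0.001,-0.001,0.05,0,0,0],[-0.001,-0.001,0.1,0,0,0],[-0.001,-0.001,0.14,0,0,0],[-0.001,-0.001,0.14,0,0,0],[-0.001,-0.001,0.14,0,0,0]]'
```

```text
[ 479.18009428 -103.08726548  298.02291542] [ 477.61318162 -117.73522046  154.        ] [ 466.60000456 -117.17244458  230.        ] [array([261., 322.]), array([369., 224.]), array([248., 110.]), array([143., 231.])]
t: 24.92
position: [479.2, -103.7, 186.2]
tool_rot: [3.14, -0.004, 3.109]
wrist_force: [-0.1, -1.1, 0.0]
finger_gap: 22.7
```

```bash
python3 -m pendant '[[0,0,0,0,0,0],[0,0,0,0,0,0],[0,0,0,0,0,0],[0,0,0,0,0,0]]' 0.5;python3 -m pendant '[[0,0,-0.05,0,0,0],[0,0,-0.1,0,0,0],[0,0,-0.14,0,0,0],[0,0,-0.14,0,0,0],[0,0,-0.14,0,0,0]]'; python3 -c "
from h import *
im,C,st=snap('wrist','w23.png')
go([565,273,298],np.radians(105))"
```

```text
t: 25.25
position: [481.7, -105.8, 188.6]
tool_rot: [-3.141, 0.003, 3.107]
wrist_force: [0.5, -0.1, -0.6]
finger_gap: 42.4
t: 25.67
position: [482.0, -106.1, 301.8]
tool_rot: [-3.14, 0.006, 3.107]
wrist_force: [0.7, -0.3, 0.1]
finger_gap: 43.0
row [-0.0884, 0.4768, 0.0022, -0.0004, 0.0007, -0.0945] needs~ 9.3
```

View pics/w23.png

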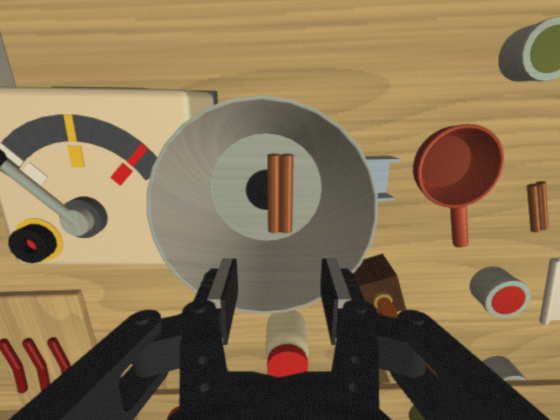

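```bash
python3 -m pendant '[[-0.088,0.477,0.18,0,0,-0.094],[-0.088,0.477,0.18,0,0,-0.094],[-0.088,0.477,0.18,0,0,-0.094],[-0.088,0.477,0.18,0,0,-0.094],[-0.088,0.477,0.18,0,0,-0.094],[-0.088,0.477,0.18,0,0,-0.094],[-0.088,0.477,0.18,0,0,-0.094],[-0.088,0.477,0.18,0,0,-0.094],[-0.088,0.477,0.18,0,0,-0.094],[-0.088,0.477,0.18,0,0,-0.094]]';python3 -c "
from h import *
go([565,273,150],np.radians(105))"
```

```text
t: 26.55
position: [562.9, 275.2, 152.2]
tool_rot: [-3.141, -0.003, -2.881]
wrist_force: [1.4, -0.4, -0.7]
finger_gap: 43.2
row [-0.0018, -0.0033, 0.0027, -0.0001, -0.001, -0.0003] needs~ 0.1
```

```bash
python3 -m pendant '[[0,0,0.0,0,0,0],[0,0,0,0,0,0]]' 0.55; python3 st.py w24.png
```

```text
t: 26.72
position: [562.1, 274.5, 151.7]
tool_rot: [-3.141, -0.005, -2.878]
wrist_force: [0.1, -0.3, -0.3]
finger_gap: 47.0
tcp [562.1 274.5 151.7] jaw 105.1
19869 [111.  75.] world [500.4 124. ] ang 45.7 size 116 168
330 [430. 137.] world [470.4 390.9] ang 178.2 size 72 8
344 [279. 192.] world [555.7 274.9] ang 17.9 size 7 71
3293 [ 25. 245.] world [677.5  42.3] ang 17.4 size 64 75
tcp now proj onto z12 [278.24312643 197.70055683]
```

View pics/w24.png

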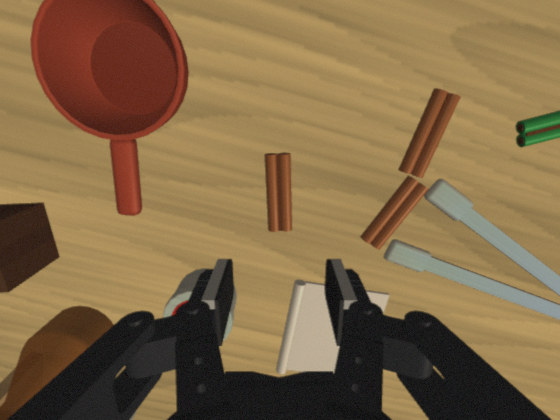

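```bash
python3 -m pendant '[[0.002,0,0.05,0,0,0],[0.002,0,0.1,0,0,0],[0.002,0,0.15,0,0,0],[0.002,0,0.175,0,0,0],[0.002,0,0.185,0,0,0],[0.002,0,0.185,0,0,0],[0.002,0,0.185,0,0,0]]'; python3 -c "
from h import *
print(r.get_state()['position'],r.get_state()['wrist_force'])"
```

```text
t: 27.35
position: [563.5, 272.3, 8.1]
tool_rot: [-3.142, 0.001, -2.883]
wrist_force: [-0.2, 0.4, 0.8]
finger_gap: 47.2
[563.48106695 272.26143153   8.12960483] [-0.21978532  0.43298324  0.79917069]
```

```bash
python3 -m pendant '[[0,0,0.006,0,0,0],[0,0,0.006,0,0,0],[0,0,0.006,0,0,0]]';python3 -m pendant '[[0,0,0,0,0,0],[0,0,0,0,0,0],[0,0,0,0,0,0],[0,0,0,0,0,0],[0,0,0,0,0,0]]' 0 30; python3 -m pendant '[[0,0,-0.05,0,0,0],[0,0,-0.1,0,0,0],[0,0,-0.2,0,0,0],[0,0,-0.3,0,0,0],[0,0,-0.37,0,0,0],[0,0,-0.37,0,0,0],[0,0,-0.37,0,0,0],[0,0,-0.37,0,0,0],[0,0,-0.37,0,0,0]]'; python3 -c "
from h import *
im,C,st=snap('wrist','w25.png')
go([480.4,-135,300],np.radians(88))"
```

```text
t: 27.6
position: [563.6, 273.2, 3.5]
tool_rot: [3.141, 0.002, -2.881]
wrist_force: [-0.9, 0.6, -0.2]
finger_gap: 46.9
t: 28.02
position: [563.3, 273.3, 3.1]
tool_rot: [3.141, 0.002, -2.881]
wrist_force: [-0.4, -0.4, 6.6]
finger_gap: 23.0
t: 28.77
position: [564.5, 273.7, 302.3]
tool_rot: [3.141, 0.008, -2.881]
wrist_force: [0.3, 0.9, -0.3]
finger_gap: 23.1
row [0.2316, -0.4665, -0.0017, 0.0002, 0.0009, 0.094] needs~ 10.0
```

```bash
python3 -m pendant '[[0.23,-0.467,0,0,0,0.094],[0.23,-0.467,0,0,0,0.094],[0.23,-0.467,0,0,0,0.094],[0.23,-0.467,0,0,0,0.094],[0.23,-0.467,0,0,0,0.094],[0.23,-0.467,0,0,0,0.094],[0.23,-0.467,0,0,0,0.094],[0.23,-0.467,0,0,0,0.094],[0.23,-0.467,0,0,0,0.094],[0.23,-0.467,0,0,0,0.094]]';python3 -m pendant '[[0,0,0,0,0,0],[0,0,0,0,0,0],[0,0,0,0,0,0],[0,0,0,0,0,0]]'; python3 -c "
from h import *
im,C,st=snap('wrist','w26.png')
go([480.4,-135,185],np.radians(88))"
```

```text
t: 29.65
position: [478.9, -136.6, 295.4]
tool_rot: [3.14, -0.004, 3.107]
wrist_force: [0.8, 0.2, 0.3]
finger_gap: 23.2
t: 29.98
position: [480.6, -133.9, 296.9]
tool_rot: [3.14, -0.002, 3.108]
wrist_force: [-0.4, 0.4, 0.2]
finger_gap: 23.1
row [0.0004, -0.0017, 0.1403, 0.0003, -0.0005, 0.0007] needs~ 2.7
```

View pics/w26.png

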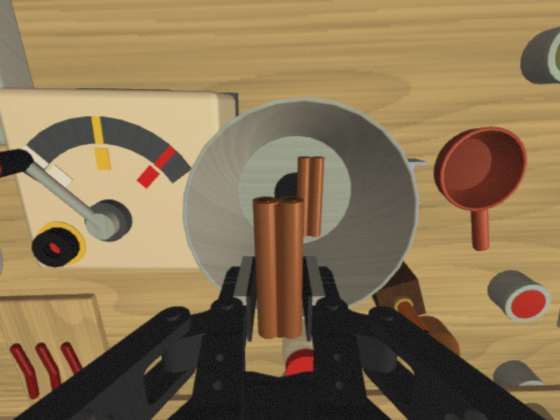

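```bash
python3 -m pendant '[[0,-0.001,0.05,0,0,0],[0,-0.001,0.1,0,0,0],[0,-0.001,0.138,0,0,0],[0,-0.001,0.138,0,0,0],[0,-0.001,0.138,0,0,0]]'; python3 -m pendant '[[0,0,0,0,0,0],[0,0,0,0,0,0],[0,0,0,0,0,0],[0,0,0,0,0,0]]' 0.5;python3 -m pendant '[[0,0,-0.05,0,0,0],[0,0,-0.1,0,0,0],[0,0,-0.14,0,0,0],[0,0,-0.14,0,0,0],[0,0,-0.14,0,0,0]]'; python3 -c "
from h import *
im,C,st=snap('wrist','w27.png')
go([474,388,150],np.radians(87))"
```

```text
t: 30.45
position: [480.1, -134.4, 186.9]
tool_rot: [3.14, -0.004, 3.109]
wrist_force: [0.8, -0.6, 0.5]
finger_gap: 22.8
t: 30.78
position: [482.1, -136.6, 189.4]
tool_rot: [-3.14, 0.003, 3.107]
wrist_force: [0.2, 0.1, -0.3]
finger_gap: 42.9
t: 31.2
position: [482.5, -136.9, 302.7]
tool_rot: [-3.139, 0.006, 3.107]
wrist_force: [0.1, -0.1, -0.8]
finger_gap: 42.9
row [0.0327, 0.655, 0.1877, -0.0003, 0.0007, 0.0055] needs~ 13.1
```

View pics/w27.png

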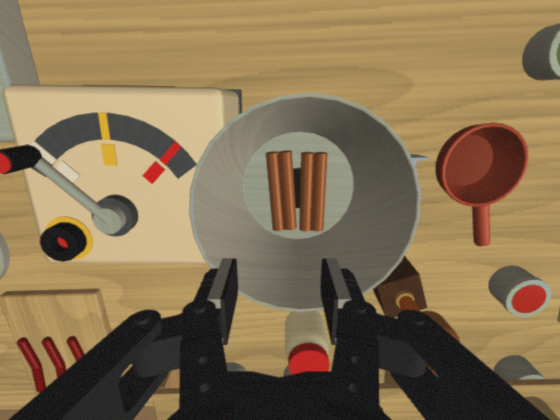

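Two sticks lie flat side by side in the hopper. On to the third.

```bash
python3 -m pendant '[[0.033,0.655,0.1,0,0,0.0055],[0.033,0.655,0.1,0,0,0.0055],[0.033,0.655,0.1,0,0,0.0055],[0.033,0.655,0.1,0,0,0.0055],[0.033,0.655,0.1,0,0,0.0055],[0.033,0.655,0.18,0,0,0.0055],[0.033,0.655,0.18,0,0,0.0055],[0.033,0.655,0.18,0,0,0.0055],[0.033,0.655,0.18,0,0,0.0055],[0.033,0.655,0.18,0,0,0.0055]]' 0.55;python3 -c "
from h import *
go([474,388,150],np.radians(87))"
```

```text
t: 32.08
position: [473.2, 267.6, 196.8]
tool_rot: [-3.14, -0.002, 3.089]
wrist_force: [0.1, -0.9, -0.3]
finger_gap: 46.8
row [0.0068, 0.1504, 0.0583, -0.0004, -0.0007, 0.0001] needs~ 3.1
```

```bash
python3 -m pendant '[[0.004,0.15,0.057,0,0,0],[0.004,0.15,0.057,0,0,0],[0.004,0.15,0.057,0,0,0],[0.004,0.15,0.057,0,0,0],[0.004,0.15,0.057,0,0,0],[0.004,0.15,0.057,0,0,0]]'; python3 st.py w28.png
```

```text
t: 32.58
position: [476.7, 385.4, 151.9]
tool_rot: [-3.139, -0.002, 3.09]
wrist_force: [0.2, 0.1, 0.3]
finger_gap: 46.7
tcp [476.7 385.4 151.9] jaw 87.0
721 [285. 228.] world [504.  392.4] ang 179.5 size 25 149
6886 [ 28. 248.] world [524.3 131.8] ang 165.7 size 57 191
832 [  9. 372.] world [672.   65.4] ang 162.4 size 29 93
700 [150. 408.] world [741.9 213.9] ang 141.9 size 58 34
tcp now proj onto z12 [278.92437527 197.41177445]
```

View pics/w28.png

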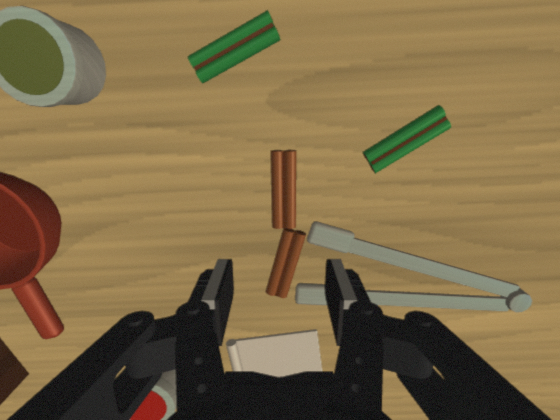

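```bash
python3 -m pendant '[[0.006,0.005,0.05,0,0,0],[0.006,0.005,0.1,0,0,0],[0.006,0.005,0.15,0,0,0],[0.006,0.005,0.175,0,0,0],[0.006,0.005,0.185,0,0,0],[0.006,0.005,0.185,0,0,0],[0.006,0.005,0.185,0,0,0]]'; python3 -c "
from h import *
print(r.get_state()['position'],r.get_state()['wrist_force'])
im,C,st=snap('wrist','w29.png')"
```

```text
t: 33.22
position: [474.5, 390.0, 6.8]
tool_rot: [3.141, 0.001, 3.088]
wrist_force: [0.3, -0.0, 0.3]
finger_gap: 47.2
[474.49165397 390.0000717    6.7533052 ] [ 0.3348475  -0.04866341  0.25684914]
```

View pics/w29.png

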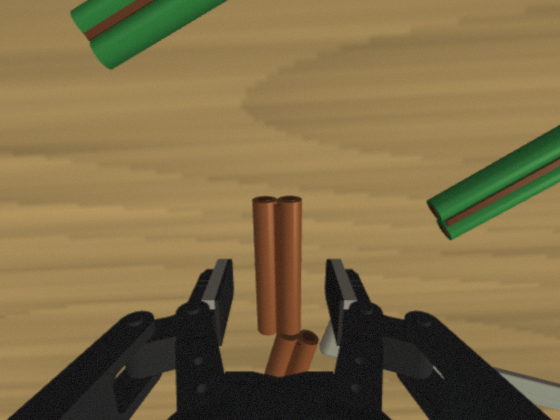

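```bash
python3 -m pendant '[[0.003,0,0.005,0,0,0],[0.003,0,0.005,0,0,0],[0.003,0,0.005,0,0,0]]';python3 -m pendant '[[0,0,0,0,0,0],[0,0,0,0,0,0],[0,0,0,0,0,0],[0,0,0,0,0,0],[0,0,0,0,0,0]]' 0 30; python3 -m pendant '[[0,0,-0.05,0,0,0],[0,0,-0.1,0,0,0],[0,0,-0.2,0,0,0],[0,0,-0.3,0,0,0],[0,0,-0.37,0,0,0],[0,0,-0.37,0,0,0],[0,0,-0.37,0,0,0],[0,0,-0.37,0,0,0],[0,0,-0.37,0,0,0]]'; python3 -c "
from h import *
im,C,st=snap('wrist','w30.png')
go([480.4,-120,300],np.radians(88))"
```

```text
t: 33.52
position: [471.3, 390.9, 2.4]
tool_rot: [3.141, 0.001, 3.09]
wrist_force: [0.0, -0.6, 0.4]
finger_gap: 46.5
t: 33.93
position: [471.3, 390.9, 2.0]
tool_rot: [3.141, 0.001, 3.09]
wrist_force: [-0.8, 0.3, 5.7]
finger_gap: 23.5
t: 34.68
position: [472.5, 391.6, 301.2]
tool_rot: [3.137, 0.006, 3.089]
wrist_force: [-0.3, -0.8, -0.3]
finger_gap: 23.3
row [-0.0445, -0.6371, -0.0031, 0.0004, 0.0006, -0.0055] needs~ 12.3
```

View pics/w30.png

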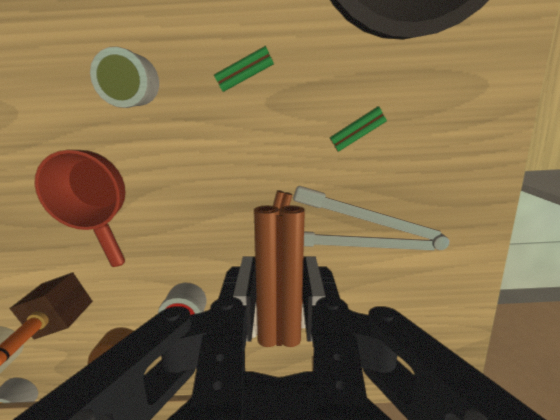

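```bash
python3 -m pendant '[[-0.0445,-0.637,0,0,0,-0.0055],[-0.0445,-0.637,0,0,0,-0.0055],[-0.0445,-0.637,0,0,0,-0.0055],[-0.0445,-0.637,0,0,0,-0.0055],[-0.0445,-0.637,0,0,0,-0.0055],[-0.0445,-0.637,0,0,0,-0.0055],[-0.0445,-0.637,0,0,0,-0.0055],[-0.0445,-0.637,0,0,0,-0.0055],[-0.0445,-0.637,0,0,0,-0.0055],[-0.0445,-0.637,0,0,0,-0.0055]]'; python3 -c "
from h import *
go([480.4,-120,300],np.radians(88))"
```

```text
t: 35.57
position: [476.3, -27.7, 294.6]
tool_rot: [3.141, -0.005, 3.107]
wrist_force: [1.3, 0.1, -0.6]
finger_gap: 23.3
row [-0.0091, -0.1151, -0.0069, 0.0003, -0.0015, 0.0] needs~ 2.2
```

```bash
python3 -m pendant '[[-0.004,-0.115,0,0,0,0],[-0.004,-0.115,0,0,0,0],[-0.004,-0.115,0,0,0,0],[-0.004,-0.115,0,0,0,0],[-0.004,-0.115,0,0,0,0],[-0.004,-0.115,0,0,0,0],[-0.004,-0.115,0,0,0,0]]';  python3 -c "
from h import *
go([480.4,-120,182],np.radians(88))"
```

```text
t: 36.15
position: [477.9, -116.4, 296.6]
tool_rot: [3.141, -0.001, 3.109]
wrist_force: [0.4, 0.3, -0.1]
finger_gap: 22.8
row [-0.0035, -0.0045, 0.1433, 0.0003, -0.0004, 0.0007] needs~ 2.8
```

```bash
python3 -m pendant '[[-0.002,-0.004,0.05,0,0,0],[-0.002,-0.004,0.1,0,0,0],[-0.002,-0.004,0.143,0,0,0],[-0.002,-0.004,0.143,0,0,0],[-0.002,-0.004,0.143,0,0,0]]'; python3 -m pendant '[[0,0,0,0,0,0],[0,0,0,0,0,0],[0,0,0,0,0,0],[0,0,0,0,0,0]]' 0.5;python3 -m pendant '[[0,0,-0.05,0,0,0],[0,0,-0.1,0,0,0],[0,0,-0.145,0,0,0],[0,0,-0.145,0,0,0],[0,0,-0.145,0,0,0]]'; python3 -c "
from h import *
im,C,st=snap('wrist','w31.png')
go([555,384,150],np.radians(73))"
```

```text
t: 36.57
position: [478.4, -119.6, 182.1]
tool_rot: [3.14, -0.004, 3.109]
wrist_force: [0.2, 0.4, 0.8]
finger_gap: 22.9
t: 36.9
position: [480.9, -121.7, 184.7]
tool_rot: [-3.14, 0.003, 3.107]
wrist_force: [0.8, -0.6, 0.3]
finger_gap: 42.8
t: 37.32
position: [481.3, -122.1, 302.2]
tool_rot: [-3.139, 0.006, 3.107]
wrist_force: [0.3, -0.1, -0.7]
finger_gap: 42.8
row [-0.0707, 0.6351, 0.1873, -0.0002, 0.0009, 0.0833] needs~ 12.8
```

View pics/w31.png

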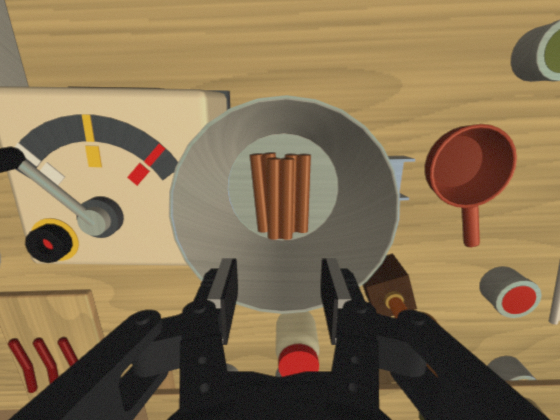

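Third stick in. Now the fourth, beside the tongs.

```bash
python3 -m pendant '[[-0.07,0.635,0.1,0,0,0.083],[-0.07,0.635,0.1,0,0,0.083],[-0.07,0.635,0.1,0,0,0.083],[-0.07,0.635,0.1,0,0,0.083],[-0.07,0.635,0.1,0,0,0.083],[-0.07,0.635,0.18,0,0,0.083],[-0.07,0.635,0.18,0,0,0.083],[-0.07,0.635,0.18,0,0,0.083],[-0.07,0.635,0.18,0,0,0.083],[-0.07,0.635,0.18,0,0,0.083]]' 0.5;python3 -c "
from h import *
go([555,384,150],np.radians(73))"
```

```text
t: 38.2
position: [535.1, 268.2, 195.5]
tool_rot: [-3.14, -0.002, 2.846]
wrist_force: [1.2, -0.8, 0.1]
finger_gap: 43.0
row [0.0182, 0.1459, 0.0567, -0.0005, -0.0007, 0.0004] needs~ 3.0
```

```bash
python3 -m pendant '[[0.016,0.146,0.056,0,0,0],[0.016,0.146,0.056,0,0,0],[0.016,0.146,0.056,0,0,0],[0.016,0.146,0.056,0,0,0],[0.016,0.146,0.056,0,0,0],[0.016,0.146,0.056,0,0,0]]'; python3 st.py w32.png
```

```text
t: 38.7
position: [557.0, 381.3, 151.4]
tool_rot: [-3.139, -0.002, 2.846]
wrist_force: [-0.7, 0.4, 0.9]
finger_gap: 42.7
tcp [557.  381.3 151.4] jaw 73.1
557 [282. 187.] world [547.5 386.7] ang 163.7 size 16 72
5925 [ 28. 235.] world [524.3 129.2] ang 163.5 size 63 174
2930 [ 23. 374.] world [675.3  23.3] ang 113.4 size 120 62
tcp now proj onto z12 [279.34459833 197.524205  ]
```

View pics/w32.png

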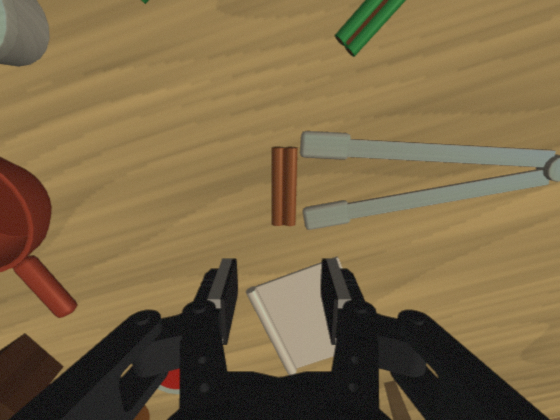

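```bash
python3 -m pendant '[[0.0095,0.0044,0.05,0,0,0],[0.0095,0.0044,0.1,0,0,0],[0.0095,0.0044,0.14,0,0,0],[0.0095,0.0044,0.14,0,0,0],[0.0095,0.0044,0.14,0,0,0],[0.0095,0.0044,0.14,0,0,0]]'; python3 -c "
from h import *
print(r.get_state()['position'],r.get_state()['wrist_force'])
im,C,st=snap('wrist','w33.png')"
```

```text
t: 39.25
position: [553.6, 387.4, 43.7]
tool_rot: [3.139, 0.002, 2.845]
wrist_force: [0.7, 0.5, -0.6]
finger_gap: 42.6
[553.57013476 387.40571412  43.67037452] [ 0.74402265  0.504331   -0.63037047]
```

View pics/w33.png

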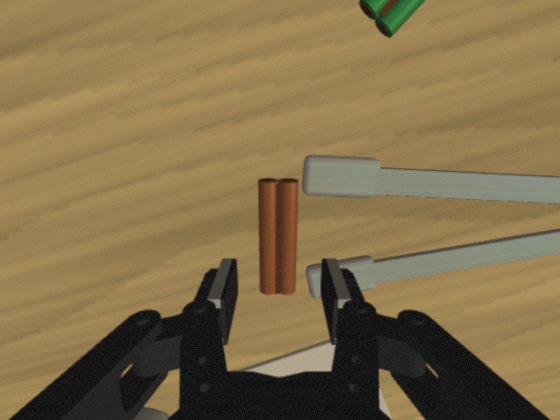

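```bash
python3 -m pendant '[[0.0055,0,0.0,0,0,0],[0.0055,0,0.01,0,0,0],[0.0055,0,0.025,0,0,0],[0.0055,0,0.035,0,0,0],[0.0055,0,0.045,0,0,0],[0.0055,0,0.05,0,0,0],[0.0055,0,0.05,0,0,0],[0.0055,0,0.05,0,0,0]]' 0.45; python3 -c "
from h import *
print(r.get_state()['position'],r.get_state()['wrist_force'])
im,C,st=snap('wrist','w34.png')"
```

```text
t: 39.97
position: [547.4, 388.8, 0.2]
tool_rot: [-3.141, -0.001, 2.846]
wrist_force: [0.1, -0.0, -0.7]
finger_gap: 38.8
[5.47398217e+02 3.88777505e+02 2.46935876e-01] [ 0.05667314 -0.01575552 -0.69691936]
```

View pics/w34.png

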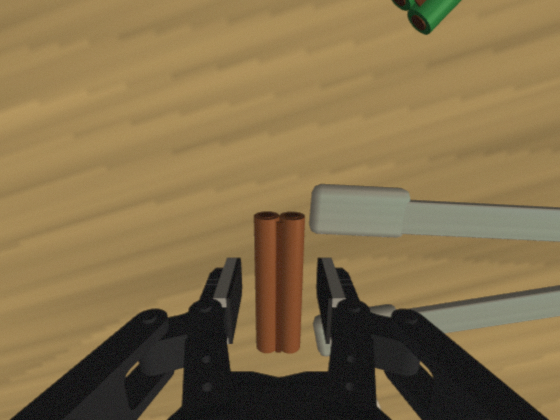

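```bash
python3 -m pendant '[[0,0,-0.003,0,0,0],[0,0,-0.003,0,0,0]]';python3 -m pendant '[[0,0,0,0,0,0],[0,0,0,0,0,0],[0,0,0,0,0,0],[0,0,0,0,0,0],[0,0,0,0,0,0]]' 0 30; python3 -m pendant '[[0,0,-0.05,0,0,0],[0,0,-0.1,0,0,0],[0,0,-0.2,0,0,0],[0,0,-0.3,0,0,0],[0,0,-0.37,0,0,0],[0,0,-0.37,0,0,0],[0,0,-0.37,0,0,0],[0,0,-0.37,0,0,0],[0,0,-0.37,0,0,0]]'; python3 -c "
from h import *
im,C,st=snap('wrist','w35.png')
go([480.4,-120,300],np.radians(43))"
```

```text
t: 40.18
position: [548.0, 389.1, 3.8]
tool_rot: [3.141, 0.0, 2.846]
wrist_force: [-0.7, -0.5, 0.4]
finger_gap: 38.4
t: 40.6
position: [548.0, 389.1, 3.8]
tool_rot: [3.141, 0.001, 2.846]
wrist_force: [-0.4, 0.5, 4.8]
finger_gap: 23.2
t: 41.35
position: [549.2, 389.8, 303.6]
tool_rot: [3.136, 0.005, 2.846]
wrist_force: [-0.2, 0.5, -0.8]
finger_gap: 23.0
row [-0.1044, -0.6336, -0.0005, 0.0007, 0.0004, 0.167] needs~ 12.3
```

View pics/w35.png

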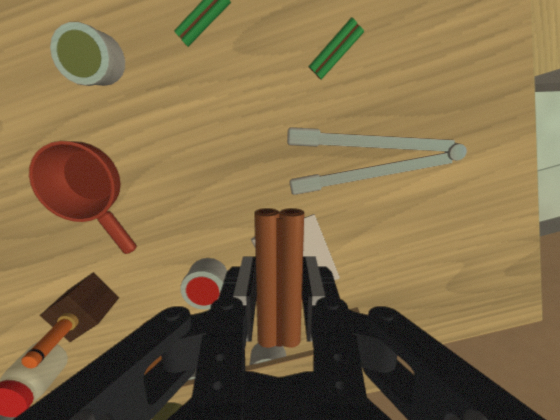

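```bash
python3 -m pendant '[[-0.104,-0.634,0,0,0,0.167],[-0.104,-0.634,0,0,0,0.167],[-0.104,-0.634,0,0,0,0.167],[-0.104,-0.634,0,0,0,0.167],[-0.104,-0.634,0,0,0,0.167],[-0.104,-0.634,0,0,0,0.167],[-0.104,-0.634,0,0,0,0.167],[-0.104,-0.634,0,0,0,0.167],[-0.104,-0.634,0,0,0,0.167],[-0.104,-0.634,0,0,0,0.167]]'; python3 -c "
from h import *
go([480.4,-120,300],np.radians(43))"
```

```text
t: 42.23
position: [490.1, -25.5, 296.5]
tool_rot: [-3.139, -0.004, 2.322]
wrist_force: [1.3, -0.6, 0.5]
finger_gap: 23.4
row [-0.078, -0.0894, -0.0044, -0.0009, -0.0013, 0.0001] needs~ 2.3
```

```bash
python3 -m pendant '[[-0.074,-0.087,0,0,0,0],[-0.074,-0.087,0,0,0,0],[-0.074,-0.087,0,0,0,0],[-0.074,-0.087,0,0,0,0],[-0.074,-0.087,0,0,0,0],[-0.074,-0.087,0,0,0,0],[-0.074,-0.087,0,0,0,0]]';  python3 -c "
from h import *
go([480.4,-120,194],np.radians(43))"
```

```text
t: 42.82
position: [481.7, -113.2, 298.6]
tool_rot: [-3.141, -0.002, 2.324]
wrist_force: [-0.6, 0.2, -0.2]
finger_gap: 23.1
row [-0.0053, -0.007, 0.1308, -0.0001, -0.0005, 0.0008] needs~ 2.5
```

```bash
python3 -m pendant '[[-0.003,-0.006,0.04,0,0,0],[-0.003,-0.006,0.08,0,0,0],[-0.003,-0.006,0.13,0,0,0],[-0.003,-0.006,0.13,0,0,0],[-0.003,-0.006,0.13,0,0,0]]'; python3 -m pendant '[[0,0,0,0,0,0],[0,0,0,0,0,0],[0,0,0,0,0,0],[0,0,0,0,0,0]]' 0.5;python3 -m pendant '[[0,0,-0.05,0,0,0],[0,0,-0.1,0,0,0],[0,0,-0.145,0,0,0],[0,0,-0.145,0,0,0],[0,0,-0.145,0,0,0]]'; python3 -c "
from h import *
im,C,st=snap('wrist','w36.png')
snap('top','t36.png',4,(210,130,410,270))"
```

```text
t: 43.23
position: [478.5, -118.0, 194.2]
tool_rot: [-3.14, -0.005, 2.323]
wrist_force: [-0.9, 0.3, 1.8]
finger_gap: 23.0
t: 43.57
position: [481.2, -120.3, 197.1]
tool_rot: [3.14, 0.003, 2.321]
wrist_force: [0.7, 0.4, -0.9]
finger_gap: 42.7
t: 43.98
position: [481.6, -120.6, 314.6]
tool_rot: [3.139, 0.006, 2.321]
wrist_force: [-1.0, -0.1, 0.3]
finger_gap: 42.4
```

View pics/w36.png

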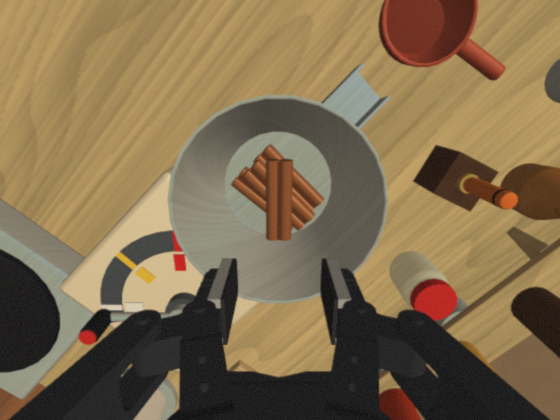

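View pics/t36.png

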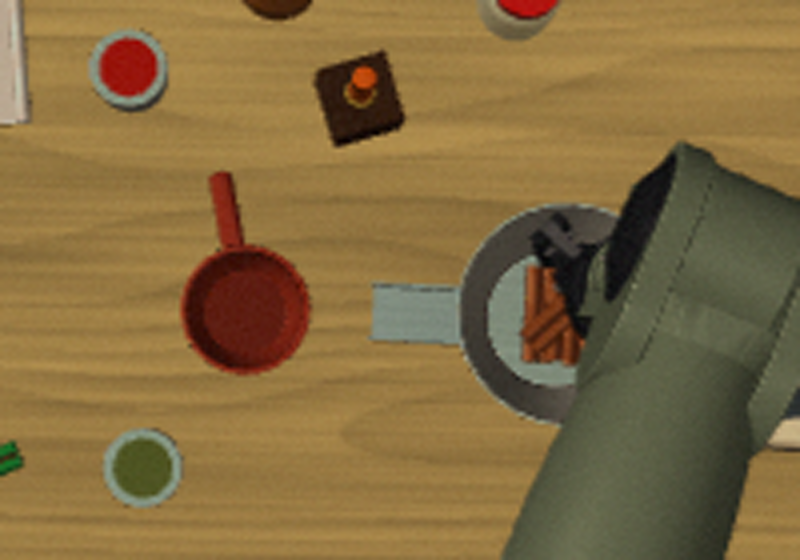

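```bash
python3 - <<'E'
from h import *
C=cam('top')
q=lambda x,y,z: back(C,(210+x/4-.4,130+y/4-.4),z)
c=q(246,310,48); t=q(221,176,44); b=q(233,246,44); print('centre',c,'tip',t,'base',b)
a=np.arctan2(*(t-c)[:2][::-1]); print(np.degrees(a),np.linalg.norm((t-c)[:2]))
im=vision.get_image('top')
for n,z in(('cazuela',0),('chute_mouth',78),('hopper_rim',230)): print(n,[(round(d['p'],2),back(C,d['uv'],z)[:2]) for d in vision.mark_of('top',n)[:2]])
im=vision.get_image('side'); S=cam('side')
for n,z in(('cazuela',0),('chute_mouth',78),('hopper_rim',230)): print(n,[(round(d['p'],2),back(S,d['uv'],z)[:2]) for d in vision.mark_of('side',n)[:2]])
print('chute end edges',q(372,286,80),q(372,341,80))
g=c[:2]+88*np.array([np.cos(a),np.sin(a)]); print('grip',g)
go([*g,150],a+np.pi/2)
E
```

```text
centre [489.50550461 125.39166753  48.        ] tip [603.09659538 148.30622345  44.        ] base [543.73911599 137.23289071  44.        ]
11.405125281503814 115.87930262120553
cazuela [(0.73, array([483.6585062 , 123.38795876]))]
chute_mouth [(0.56, array([486.13404752,  21.11691503]))]
hopper_rim [(0.94, array([ 486.84863544, -130.89831392]))]
cazuela [(0.69, array([481.52889717, 132.27303666]))]
chute_mouth [(0.84, array([492.15900428,  12.46064823]))]
hopper_rim []
chute end edges [509.2202328   21.14584817  80.        ] [463.72340856  20.64423884  80.        ]
grip [575.7678117  142.79322998]
row [0.1579, 0.3117, 0.201, 0.0, -0.0004, -0.3245] needs~ 8.2
```

```bash
python3 -m pendant '[[0.158,0.312,0.1,0,0,-0.3245],[0.158,0.312,0.1,0,0,-0.3245],[0.158,0.312,0.1,0,0,-0.3245],[0.158,0.312,0.1,0,0,-0.3245],[0.158,0.312,0.2,0,0,-0.3245],[0.158,0.312,0.2,0,0,-0.3245],[0.158,0.312,0.2,0,0,-0.3245],[0.158,0.312,0.2,0,0,-0.3245],[0.158,0.312,0.2,0,0,-0.3245],[0.158,0.312,0.2,0,0,-0.3245]]' 0.7; python3 -m pendant '[[0,0,0,0,0,0],[0,0,0,0,0,0],[0,0,0,0,0,0]]'; python3 -c "
from h import *
im,C,st=snap('wrist','w37.png')
go([575.8,142.8,150],np.radians(101.4))
print(proj(C,[575.8,142.8,44]),proj(C,[st['position'][0],st['position'][1],44]))"
```

```text
t: 45.32
position: [574.8, 144.0, 148.7]
tool_rot: [3.141, -0.005, -2.94]
wrist_force: [-0.5, -0.1, 0.5]
finger_gap: 59.8
t: 45.57
position: [577.2, 141.9, 152.9]
tool_rot: [-3.141, 0.003, -2.945]
wrist_force: [0.3, 0.1, 0.3]
finger_gap: 60.3
row [0.0014, 0.0015, 0.0036, -0.0001, 0.0008, -0.0006] needs~ 0.1
[279.6178324  205.84368983] [278.21041354 207.12014537]
```

View pics/w37.png

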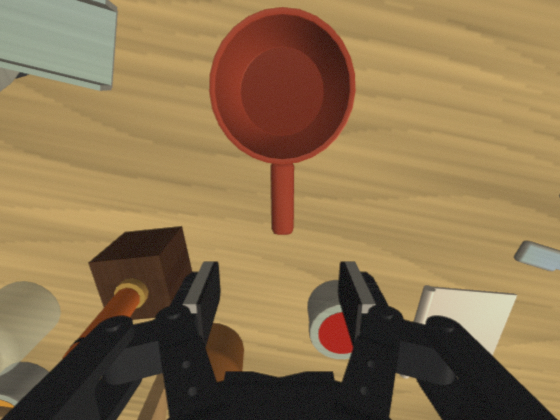

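```bash
python3 -m pendant '[[0.001,0.004,0.05,0,0,0],[0.001,0.004,0.1,0,0,0],[0.001,0.004,0.14,0,0,0],[0.001,0.004,0.165,0,0,0],[0.001,0.004,0.165,0,0,0],[0.001,0.004,0.165,0,0,0],[0.001,0.004,0.165,0,0,0]]'; python3 -c "
from h import *
print(r.get_state()['position'],r.get_state()['wrist_force'])
im,C,st=snap('wrist','w38.png')"
```

```text
t: 46.2
position: [576.5, 145.6, 21.3]
tool_rot: [-3.141, 0.003, -2.943]
wrist_force: [1.1, 0.9, -0.0]
finger_gap: 60.0
[576.51494308 145.55930695  21.32663548] [ 1.08844030e+00  8.58891355e-01 -8.83034645e-04]
```

View pics/w38.png

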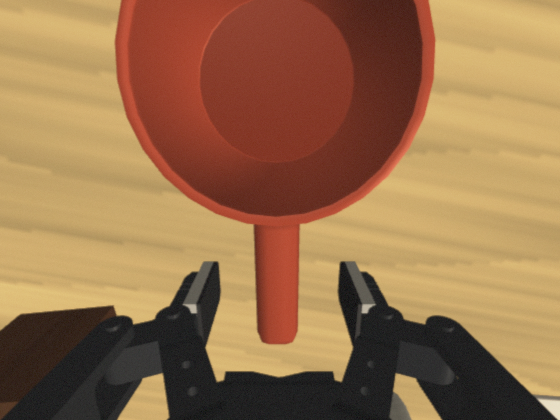

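```bash
python3 -m pendant '[[0,0,0.003,0,0,0],[0,0,0.003,0,0,0],[0,0,0.003,0,0,0],[0,0,0.003,0,0,0],[0,0,0.003,0,0,0],[0,0,0.003,0,0,0]]' 0 60; python3 -m pendant '[[0,0,-0.002,0,0,0],[0.003,-0.013,-0.002,0,0,0],[0.006,-0.026,-0.002,0,0,0],[0.0095,-0.04,-0.002,0,0,0],[0.013,-0.055,-0.002,0,0,0],[0.0165,-0.07,-0.002,0,0,0],[0.02,-0.085,-0.002,0,0,0],[0.0235,-0.1,-0.002,0,0,0],[0.027,-0.115,-0.002,0,0,0],[0.0305,-0.1295,-0.002,0,0,0]]'; python3 -m pendant '[[0,0,0,0,0,0],[0,0,0,0,0,0],[0,0,0,0,0,0]]'; python3 -c "
from h import *
print(r.get_state()['position'],r.get_state()['wrist_force'])
im,C,st=snap('wrist','w39.png')
snap('side','s39.png')
snap('top','t39.png',4,(210,130,410,270))"
```

```text
t: 46.75
position: [575.6, 145.8, 17.7]
tool_rot: [-3.141, 0.001, -2.942]
wrist_force: [-0.0, -0.8, 4.9]
finger_gap: 19.2
t: 47.58
position: [571.4, 37.8, 18.5]
tool_rot: [-3.141, -0.0, -2.943]
wrist_force: [0.4, 0.4, -2.2]
finger_gap: 18.9
t: 47.83
position: [571.4, 39.5, 18.5]
tool_rot: [3.141, 0.0, -2.943]
wrist_force: [0.2, 0.8, -1.7]
finger_gap: 19.2
[571.44877571  39.47851297  18.5468244 ] [ 0.23916936  0.83299326 -1.67422584]
```

View pics/w39.png

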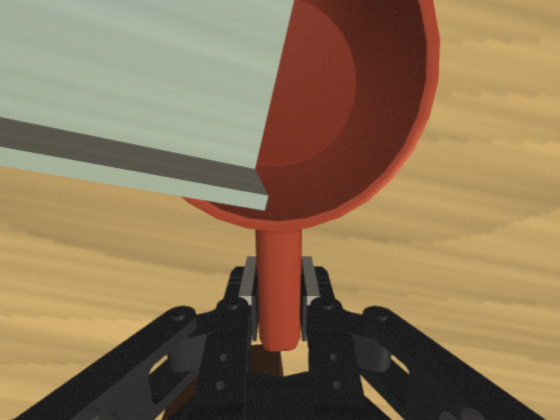

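View pics/s39.png

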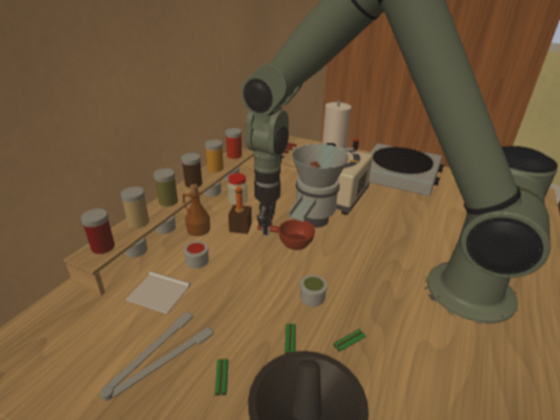

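View pics/t39.png

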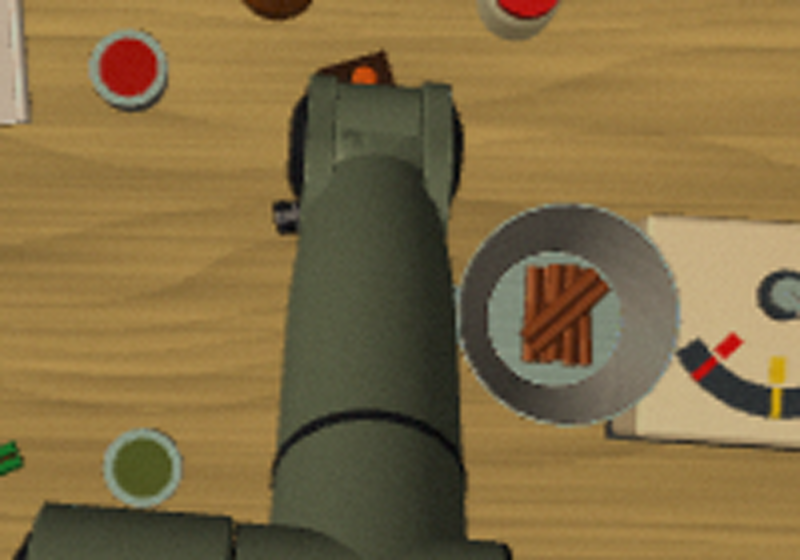

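```bash
python3 -m pendant '[[0,0,0.001,0,0,0],[0,0,0.001,0,0,0],[0,0,0.001,0,0,0],[0,0,0.001,0,0,0],[0,0,0.001,0,0,0]]' 0.6; python3 -m pendant '[[0,0,-0.03,0,0,0],[0,0,-0.08,0,0,0],[0,0,-0.13,0,0,0],[0,0,-0.2,0,0,0],[0,0,-0.3,0,0,0],[0,0,-0.35,0,0,0],[0,0,-0.38,0,0,0],[0,0,-0.38,0,0,0],[0,0,-0.38,0,0,0],[0,0,-0.38,0,0,0]]'; python3 -c "
from h import *
print(r.get_state()['position'])
im,C,st=snap('wrist','w40.png')
go([436.5,-357.4,330],np.radians(130))"
```

```text
t: 48.4
position: [571.6, 39.5, 17.9]
tool_rot: [-3.141, 0.0, -2.942]
wrist_force: [0.4, -0.6, 0.0]
finger_gap: 51.6
t: 49.23
position: [572.7, 39.3, 324.3]
tool_rot: [-3.14, 0.005, -2.942]
wrist_force: [-0.5, -1.0, -0.8]
finger_gap: 51.1
[572.71202063  39.33962509 324.28916032]
row [0.2637, -0.4528, -0.01, -0.0002, 0.0004, -0.1588] needs~ 10.1
```

View pics/w40.png

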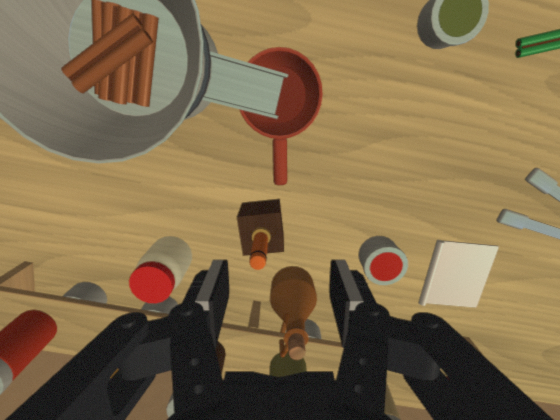

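```bash
python3 -m pendant '[[0.264,-0.453,-0.01,0,0,0],[0.264,-0.453,-0.01,0,0,0],[0.264,-0.453,-0.01,0,0,0],[0.264,-0.453,-0.01,0,0,0],[0.264,-0.453,-0.01,0,0,0],[0.264,-0.453,-0.01,0,0,0],[0.264,-0.453,-0.01,0,0,0],[0.264,-0.453,-0.01,0,0,0],[0.264,-0.453,-0.01,0,0,0],[0.264,-0.453,-0.01,0,0,0]]'; python3 -m pendant '[[0,0,0,0,0,0],[0,0,0,0,0,0],[0,0,0,0,0,0]]'; python3 -c "
from h import *
im,C,st=snap('wrist','w41.png')
go([437,-358,330],np.radians(101.4))
snap('side','s41.png')
im,C,st=snap('top','t41.png',4,(210,130,410,270))
q=lambda x,y,z: back(C,(210+x/4-.4,130+y/4-.4),z)
vision.get_image('top')
for n,z in(('cazuela',0),('chute_mouth',78),('pin',10),('block_hole',65)): print(n,[(round(d['p'],2),back(C,d['uv'],z)[:2]) for d in vision.mark_of('top',n)[:2]])
"
```

```text
t: 50.12
position: [435.3, -356.0, 327.5]
tool_rot: [3.138, -0.002, -2.943]
wrist_force: [0.7, -1.6, 0.0]
finger_gap: 51.6
t: 50.37
position: [436.3, -354.3, 327.8]
tool_rot: [3.138, -0.002, -2.943]
wrist_force: [-0.3, 0.8, -0.3]
finger_gap: 50.8
row [0.0009, -0.0053, -0.0021, 0.0008, -0.0004, 0.0003] needs~ 0.1
cazuela [(0.97, array([478.4358749 ,  26.29353885]))]
chute_mouth [(0.81, array([481.59484659,  14.11508336]))]
pin [(0.65, array([478.78719413,  20.22034243])), (0.64, array([682.03829141,  36.71468189]))]
block_hole [(0.59, array([668.48116702,  31.51564121]))]
```

View pics/w41.png

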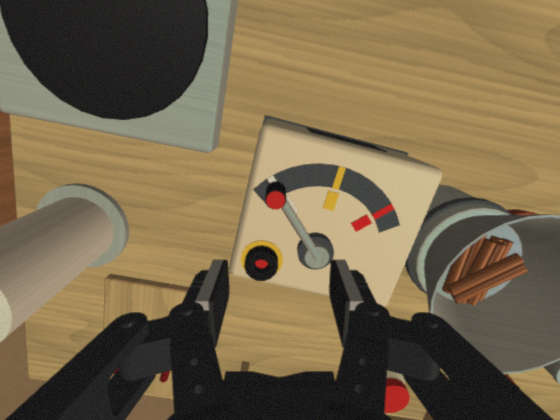

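View pics/t41.png

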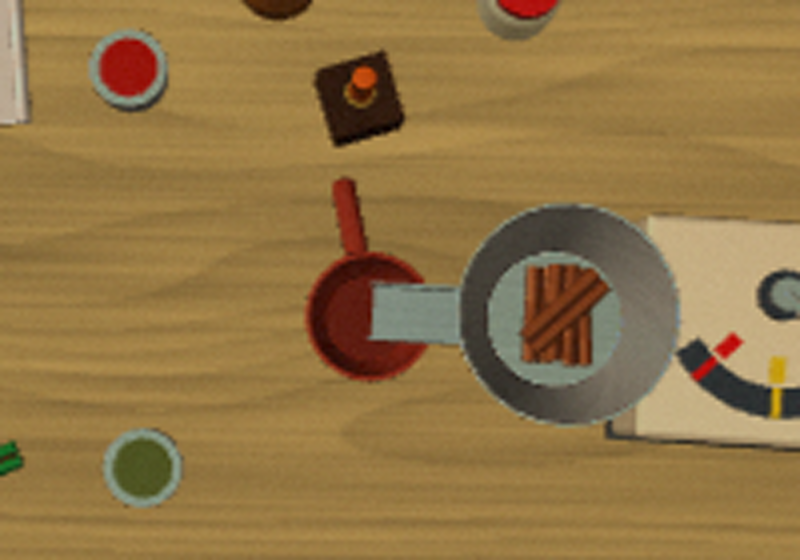

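View pics/s41.png

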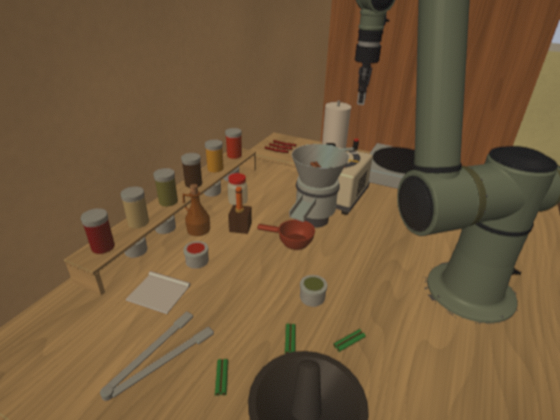

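```bash
python3 -m pendant '[[0,-0.0035,0.05,0,0,0],[0,-0.0035,0.1,0,0,0],[0,-0.0035,0.14,0,0,0],[0,-0.0035,0.17,0,0,0],[0,-0.0035,0.185,0,0,0],[0,-0.0035,0.185,0,0,0],[0,-0.0035,0.185,0,0,0],[0,-0.0035,0.185,0,0,0]]'; python3 -c "
from h import *
print(r.get_state()['position'],r.get_state()['wrist_force'])
im,C,st=snap('wrist','w42.png')"
```

```text
t: 51.43
position: [438.4, -358.2, 183.0]
tool_rot: [-3.14, 0.001, -2.942]
wrist_force: [0.3, -0.8, 0.2]
finger_gap: 51.2
[ 438.35598569 -358.20456817  183.0057128 ] [ 0.29980216 -0.83941199  0.17113692]
```

View pics/w42.png

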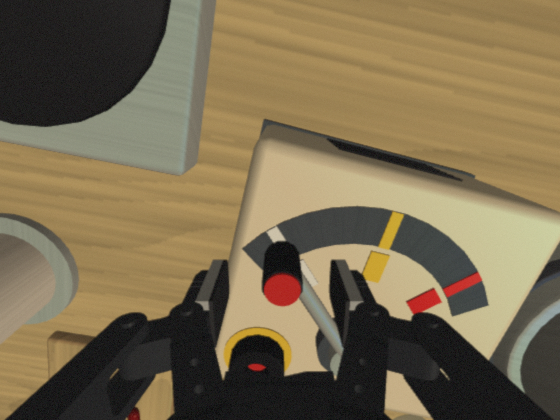

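```bash
python3 -m pendant '[[0,0,0.005,0,0,0],[0,0,0.005,0,0,0],[0,0,0.005,0,0,0],[0,0,0.005,0,0,0],[0,0,0.005,0,0,0],[0,0,0.005,0,0,0],[0,0,0.005,0,0,0]]' 0 30; python3 -c "
from h import *
st=r.get_state();print(st['position'],st['wrist_force'],st['finger_gap'])
R=RR(st['tool_rot'])
p=np.array([500.3,-300.5]);k=np.array([436.2,-357.4]);v=k-p
for d in (5,12,19,26,33,40,45.8):
  a=-np.radians(d);w=np.array([[np.cos(a),-np.sin(a)],[np.sin(a),np.cos(a)]])@v-v
  print(d,np.round(w,1),np.round(R.T@np.array([*w,0])/800,4))
"
```

```text
t: 52.07
position: [437.6, -356.9, 178.2]
tool_rot: [3.141, 0.001, -2.942]
wrist_force: [-1.2, 4.2, 6.6]
finger_gap: 18.6
[ 437.59457151 -356.91874832  178.23725471] [-1.22619018  4.17573305  6.63482321] 18.632618029487507
5 [-4.7  5.8] [0.0043 0.0083 0.    ]
12 [-10.4  14.6] [0.0092 0.0204 0.    ]
19 [-15.  24.] [0.0125 0.0331 0.    ]
26 [-18.5  33.9] [0.0142 0.0461 0.    ]
33 [-20.6  44.1] [0.0144 0.0591 0.0001]
40 [-21.6  54.5] [0.0129 0.0721 0.0001]
45.8 [-21.4  63.2] [0.0105 0.0827 0.0001]
```

```bash
python3 -m pendant '[[0.004,0.008,-0.002,0,0,0],[0.009,0.0204,-0.002,0,0,0],[0.0125,0.033,-0.002,0,0,0],[0.0142,0.046,-0.002,0,0,0],[0.0144,0.059,-0.002,0,0,0],[0.013,0.072,-0.002,0,0,0],[0.0105,0.083,-0.002,0,0,0],[0.0105,0.083,-0.002,0,0,0],[0.0105,0.083,-0.002,0,0,0]]'; python3 -c "
from h import *
st=r.get_state();print(st['position'],st['wrist_force'],st['finger_gap'])
im,C,st=snap('wrist','w43.png')
p=np.array([500.3,-300.5]);v=st['position'][:2]-p; print(np.degrees(np.arctan2(v[1],v[0]))%360,np.linalg.norm(v))
im,C,st=snap('top','t43.png',5,(360,170,440,250))"
```

```text
t: 52.82
position: [413.9, -293.6, 178.6]
tool_rot: [3.14, -0.005, -2.943]
wrist_force: [-6.5, 0.7, 0.1]
finger_gap: 19.1
[ 413.88544906 -293.63935561  178.62286235] [-6.53544129  0.69842116  0.10003986] 19.050004205518224
175.4606812949477 86.68646408835454
```

View pics/w43.png

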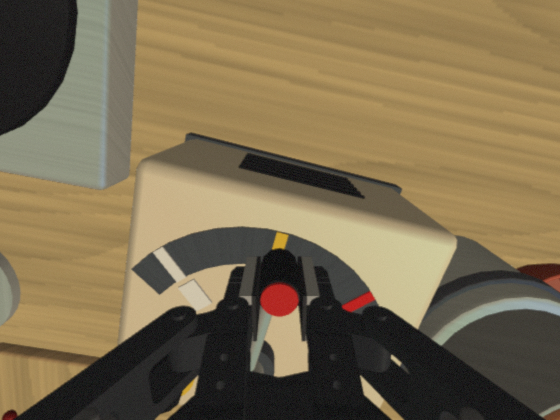

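```bash
python3 -m pendant '[[0,0,0,0,0,0],[0,0,0,0,0,0],[0,0,0,0,0,0],[0,0,0,0,0,0],[0,0,0,0,0,0],[0,0,0,0,0,0]]' 0.6; python3 -m pendant '[[0,0,-0.05,0,0,0],[0,0,-0.1,0,0,0],[0,0,-0.15,0,0,0],[0,0,-0.2,0,0,0],[0,0,-0.2,0,0,0],[0,0,-0.2,0,0,0],[0,0,-0.2,0,0,0]]'; python3 -c "
from h import *
im,C,st=snap('wrist','w44.png',1);im2=cv2.imread('pics/w44.png');cv2.imwrite('pics/w44z.png',cv2.resize(im2[80:300,150:420],None,fx=2.9,fy=2.7,interpolation=cv2.INTER_CUBIC))
for n,z in (('lever_knob',192),('lever_pivot',192),('mark_off',150),('mark_medium',150)): print(n,[(round(d['p'],2),np.round(d['uv'],1),back(C,d['uv'],z)[:2]) for d in vision.mark_of('wrist',n)[:2]])"
```

```text
t: 53.42
position: [416.5, -294.4, 179.4]
tool_rot: [-3.141, 0.0, -2.942]
wrist_force: [-0.4, 0.1, 0.1]
finger_gap: 51.4
t: 54.0
position: [416.2, -294.1, 338.9]
tool_rot: [3.141, -0.0, -2.942]
wrist_force: [0.1, -0.5, -0.9]
finger_gap: 51.0
lever_knob [(0.65, array([280.7, 191.8]), array([ 412.73713939, -292.4027172 ]))]
lever_pivot [(0.65, array([257.2, 265.9]), array([ 496.18650947, -300.53207212])), (0.46, array([205.9, 259.9]), array([ 499.72704902, -353.87910061]))]
mark_off [(0.65, array([216. , 193.7]), array([ 440.44615948, -359.31527371]))]
mark_medium [(0.8, array([281.5, 184.3]), array([ 415.81016975, -290.64375476]))]
```

View pics/w44.png

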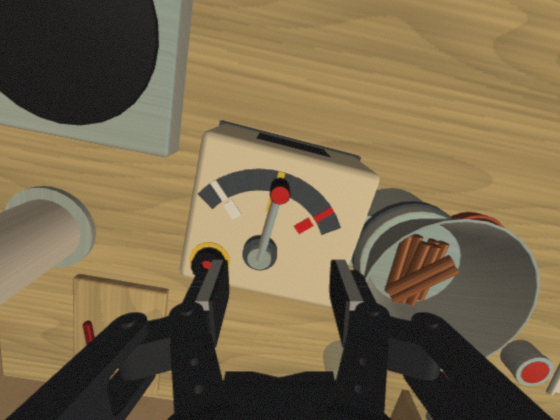

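```bash
python3 - <<'E'
from h import *
def reds(fn,box):
    a=cv2.imread('pics/'+fn); x0,y0,x1,y1=box; s=cv2.cvtColor(a[y0:y1,x0:x1],cv2.COLOR_BGR2HSV)
    m=((s[:,:,0]<8)|(s[:,:,0]>172))&(s[:,:,1]>150)&(s[:,:,2]>80); return np.argwhere(m).mean(0)[::-1]+[x0,y0]
def ang(fn,box,piv,pos,rot):
    st=dict(position=np.array(pos),tool_rot=np.array(rot)); C=cam('wrist',st); k=reds(fn,box)
    K=back(C,k,200);P=back(C,piv,172); v=(K-P)[:2]; print(fn,k,np.round(K),np.round(P),np.linalg.norm(v)); return np.arctan2(v[1],v[0])
for f,b in(('w41.png',(255,180,345,290)),('w44.png',(235,170,300,290))):
    a=cv2.imread('pics/'+f)[b[1]:b[3],b[0]:b[2]]; cv2.imwrite('pics/z'+f,cv2.resize(a,None,fx=5,fy=5,interpolation=cv2.INTER_CUBIC))
a0=ang('w41.png',(260,190,292,212),(315.5,254),(436.3,-354.3,327.8),(-3.1416,0,-2.9428))
a1=ang('w44.png',(268,182,292,206),(259.5,258),(416.2,-294.1,338.9),(3.1416,0,-2.942))
print(np.degrees([a0,a1]),(a0-a1)%6.283)
E
```

```text
w41.png [275.16428571 199.50714286] [ 436. -357.  200.] [ 495. -302.  172.] 81.0040000248444
w44.png [279.72413793 194.9348659 ] [ 414. -293.  200.] [ 497. -299.  172.] 83.78509636135131
[-137.28446724  175.97916952] 0.8155181118072088
```

View pics/zw41.png

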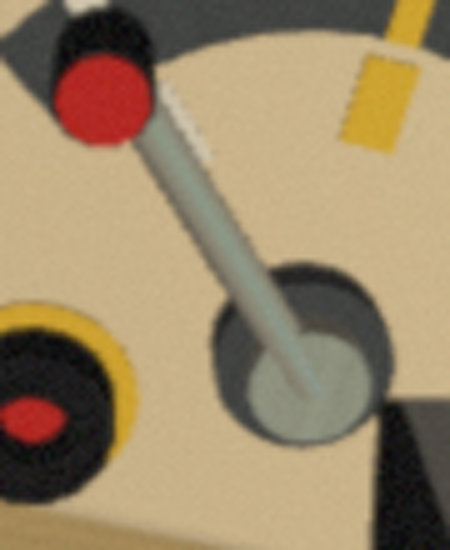

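View pics/zw44.png

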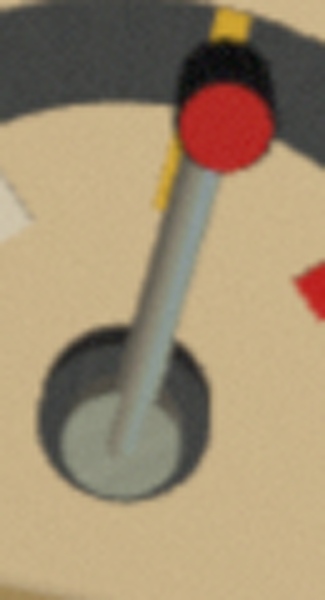

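```bash
python3 - <<'E'
from h import *
def ang(k,piv,pos,rot):
    C=cam('wrist',dict(position=np.array(pos),tool_rot=np.array(rot)))
    K=back(C,k,200);P=back(C,piv,172); v=(K-P)[:2]; print(np.linalg.norm(v)); return np.arctan2(v[1],v[0])
a0=ang((275.2,199.5),(316.8,257.4),(436.3,-354.3,327.8),(-3.1416,0,-2.9428))
a1=ang((279.7,195),(259.2,259),(416.2,-294.1,338.9),(3.1416,0,-2.942))
print(np.degrees([a0,a1]),(a0-a1)%6.283)
go([330,-250,339])
E
```

```text
85.23419648732249
85.00451730090715
[-137.83387445  175.97147761] 0.8060633961743493
row [0.0942, 0.0748, -0.0011, 0.0, 0.0, 0.0] needs~ 2.3
```

```bash
python3 -m pendant '[[0.09,0.07,-0.02,0,0,0],[0.09,0.07,-0.02,0,0,0],[0.09,0.07,-0.02,0,0,0],[0.09,0.07,-0.02,0,0,0],[0.09,0.07,-0.02,0,0,0],[0.09,0.07,-0.02,0,0,0]]'; python3 -c "
from h import *
im,C,st=snap('top','t45.png'); print(st['qvel'].round(3),st['wrist_force'])
snap('side','s45.png')
a=cv2.imread('pics/t45.png');cv2.imwrite('pics/t45z.png',cv2.resize(a[110:250,250:450],None,fx=4,fy=4,interpolation=cv2.INTER_CUBIC))"
```

```text
t: 54.75
position: [335.4, -254.2, 355.1]
tool_rot: [-3.141, 0.001, -2.942]
wrist_force: [0.5, 0.2, 0.2]
finger_gap: 51.3
[ 0.005  0.015  0.005  0.004 -0.001 -0.001] [0.46029366 0.2010424  0.20881144]
```

View pics/t45.png

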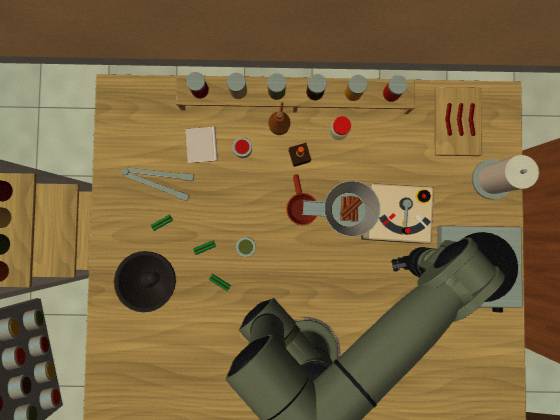

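View pics/t45z.png

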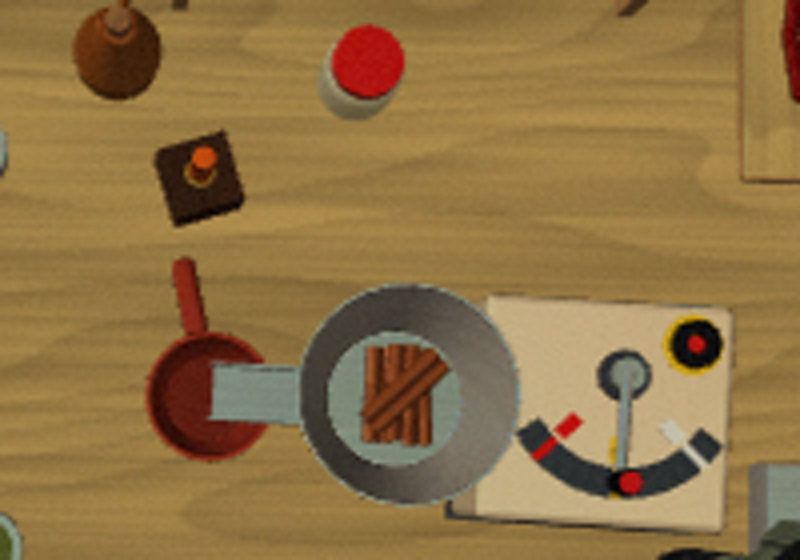

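View pics/s45.png

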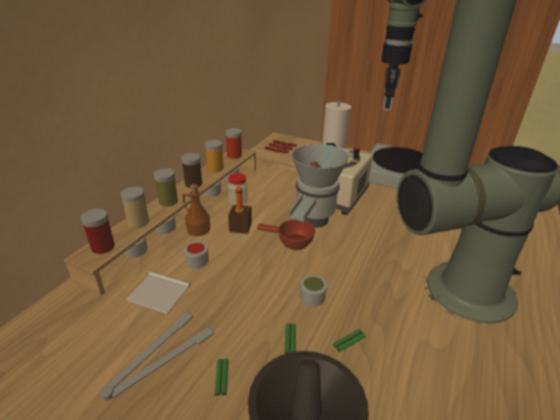

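```bash
python3 - <<'E'
from h import *
C=cam('top');q=lambda x,y,z: back(C,(250+x/4-.4,110+y/4-.4),z)
k=q(630,482,200);p=q(626,375,172);w=q(692,445,150);y=q(613,492,150);print(k,p,np.linalg.norm((k-p)[:2]))
f=lambda a,b:np.degrees(np.arctan2(a[1]-b[1],a[0]-b[0]))%360
pd=p; print(f(k,p),f(w,p),f(y,p))
b=q(147+64,397,48);c=q(212,393,78);print(b,c)
E
```

```text
[ 417.17675343 -293.53000909  200.        ] [ 500.90074831 -297.90896582  172.        ] 83.83843141238206
177.00602751941972 227.37525655662358 177.06318114694602
[485.08965032  20.03481087  48.        ] [486.96694249  20.79501834  78.        ]
```

Both cameras put the lever on the yellow mark (0.80–0.81 rad), and the bowl is within about 3 mm of below the chute mouth. Handing in.

```bash
python3 -c "
from rig import job
print(job.job_done())"
```

```text
the job is handed in; nothing more can be done
None
```

The whole job is done and handed in at about 55 s of the 210 s. The hand-in gives no verdict, so what follows is from my own checks.

In order, I:
1. Swung the lever to off, pressing it against its stop.
2. Pushed the reset button with the pin. The wrist force reached about 21 N, well above the 5.3 N needed for full travel.
3. Stood the pin back in its block.
4. Put all four cinnamon sticks in the hopper.
5. Slid the cazuelita under the chute by its handle.
6. Swung the lever to medium.

What the last checks showed:
- **Lever:** about 0.806 rad by the wrist camera. In the top view it lies along the yellow mark.
- **Cazuelita:** upright, with its centre about 2 mm from below the chute mouth in the top view.
- **Pin:** upright in its block.
- **Sticks:** all four lie well below the hopper rim, with the fourth across the other three.
- **Bystanders and arm:** no bystander looks displaced, and the arm is clear of everything.

Some readings disagreed:
- The wrist camera was off by about 3–5 mm, and TCP readings taken before the arm had settled moved by 2–6 mm. I fixed positions from the top camera and from pin and target seen in the same picture.
- The trained networks' marks were up to about 13 mm off. After the bowl was placed, they put its centre about 12 mm from below the chute mouth. I went by the rim and chute edges in the picture, which gave 2 mm, and either value is within the 25 mm allowed.

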